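# Nest the handled lab pans with fanned handles

## Robot

A 6-joint arm with a two-finger parallel gripper is mounted at the origin on the work surface; the furniture and walls round the work are solid. World frame = base frame: x ahead of the robot, y to its left, z up, the work surface at z = 0. Lengths are in m, angles in rad, forces in N, time in s.
With the tool pointing down it reaches from about 0.275 to 0.725 m from the base axis. Payload 5.6 kg.
Tool frame: the origin (TCP) lies at the centre of the arm's flange, where the gripper is bolted on; the fingertips stand 173 mm ahead of it and the grasp point (between the pads) lies 155 mm ahead of it (hold_point_z is the distance from the TCP to the grasp point, in m); z points along the fingers, x is the direction in which the jaws open and shut, and the axes are right-handed (so a half turn about z gives the same grasp; the last joint's range is limited). The gripper opens to 85 mm and grips with 20 to 120 N. Pads are 22 mm wide; open, the fingers measure 114 mm over their backs; the gripper's body (76 mm by 85 mm) begins 54 mm behind the grasp point. The pads swing forward as they close: fully open they stand 13 mm farther back than shut.
Start: joints at [-0.974, 0.255, 0.108, 0, -1.424, -0.285], TCP at [0.169, -0.523, 0.405] pointing down, gripper open.
Joint ranges: [-2.95, 2.95], [-1.21, 1.97], [-1.09, 1.5], [-2.87, 1.71], [-2.94, -0.07], [-3.05, 3.05]. Speed limits (rad/s): [2.57, 2.57, 3.14, 3.14, 3.14, 3.14].

## Interface

Orientations are given as a 3x3 rotation matrix whose columns are the frame's x, y, z axes.
In Python, from rig import sense, grab_frame, get_calibration, finish_job, find_in, hold_point_z gives the robot as it stands. The module is installed in compiled form; this text tells all that it offers.
- The arm moves only by the tool play_rows, never from a script. Its argument "commands" is one flat list of numbers, 4 for each row, row after row: the shift along the world's x, y, z in cm, then the turn about the world's z in rad. In form: [x, y, z, roll, x, y, z, roll, ...]. A call has 1 to 8 rows; each row shifts and turns the pose as measured when the row begins; what a row does not reach is not made up. A row lasts 1/10 s, in which the tool goes at most 50 mm and 8.59 degrees, less where a joint would pass 70% of its speed; a pose out of reach is approached as far as the arm can. A call is refused whole if a number of a shift passes 5 or a number of a turn 0.15, either way. A call with a gripper value outside its range is refused whole. "claw" is the closure, from 0 (fully open) to 1 (shut), set as the call begins (left out, the last holds). The fingers move at their own pace and stop on an object; "grip_force" is the grip in N (left out, the last holds). Time passes only in rows, so rows that do not move let the fingers close. It gives the time, the measured TCP pose, the force and the opening at its end, in the units of the state.
- sense(): the state, without advancing time (a new reading comes with each control period).
- grab_frame(name): name is "scene" or "top" or "wrist"; returns the picture (400x640x3 uint8, red, green, blue); there is no depth.
- get_calibration(name): a dict with "intrinsics" (3x3 intrinsics, pixels), "camera_from_world" (4x4, takes a point from world to camera coordinates); the wrist camera has in their place "hand_eye" (4x4, takes a point from camera to tool coordinates, whose origin is the TCP and whose axes are the tool frame's). Camera axes: x right, y down, z forward; pixel columns grow to the right and rows downward; lengths in m; the calibration is good to about 2 mm. The wrist camera is an equidistant fisheye: a pixel r from the principal point sees the ray r / f radians off the axis. A picture is of the moment at which its call begins: read the wrist's pose just before it. get_calibration takes no time and is no camera call.
- finish_job(): hands the job in, once; it reports no verdict.
Trained networks look in the newest picture that a camera, given by its name, has taken for a name from the list of things; names that differ only in an ending like _2 or _b are one class to them, and where a whole thing is asked for, a point or a joint stands for the part that bears it (a point fixed in the world has none). Each returns a list of dicts, best first, with "conf" (0 to 1); they miss things now and then, are a little off and sometimes report something else, mostly with a low value. They report only what shows in the picture. A call takes as long as a camera call.
- find_in(camera, name): "location" ([row, column] in pixels, amid what is visible of it).
The state is a dict: "clock": time; "joint_pos": joint angles; "qvel": joint speeds; "joint_efforts": joint torques, N m; "tool_pos": TCP position; "tcp_rot": TCP orientation; "contact_force": force on the tool from outside, world axes, zero at the start; "torque": the same for the moment, N m; "gripper_width": finger opening in m.
Only numpy, scipy, OpenCV 4.12 (cv2) and the standard library are available. Lean on these libraries where they do the work, as an engineer would, in place of code of your own. Each camera call takes 0.05 s, during which the arm holds its last target.

## Task

Nest the three steel pans with blue handles into one stack for storage: the medium pan fully down inside the large one, and the small pan fully down inside the medium one. Fan the handles out, each turned at least 45 degrees from the other two, so that none lies over another. Leave the large pan standing where it is and do not disturb the white pan with the black handle.

Things in the scene. Friction and masses are not known exactly. Their poses are not given: they have to be found in the camera images.
- large_pan: largest steel pan: open bowl, 100 mm across the rim, 46 mm high, 88 mm across the foot, wall 3, base 8 mm thick; loose, 0.45 kg. Origin: centre of its underside; x axis out along its blue handle, z up. On all the pans a thin tang at the rim carries a level bar grip (12 mm wide, 18 mm high) that runs from 58 to 108 mm from the bowl's axis and stands from 14 mm below to 4 mm above the rim
- medium_pan_bowl (a point): medium steel pan with a blue handle: 80 mm across the rim, 50 mm high, 68 mm across the foot, wall 3, base 8 mm thick, about 0.13 kg. Point on the bowl's axis half-way up, 25 mm above its underside; x axis out along its handle, z up. Fully down in the large pan its underside is 8 mm above the large pan's, with 7 mm of play all round
- medium_pan_grip (a point): the place to pinch the medium pan: inside its blue handle, 78 mm from the bowl's axis, 45 mm above the pan's underside; the bar is 12 mm wide across (its y axis) and 18 mm high. Same axes as the pan
- small_pan_bowl (a point): small steel pan with a blue handle: 60 mm across the rim, 54 mm high, 48 mm across the foot, wall 3, base 8 mm thick, about 0.10 kg. Point on the bowl's axis half-way up, 27 mm above its underside; x axis out along its handle, z up. Fully down in the medium pan its underside is 8 mm above the medium pan's, with 7 mm of play all round
- small_pan_grip (a point): the place to pinch the small pan: inside its blue handle, 78 mm from the bowl's axis, 49 mm above the pan's underside; the bar is 12 mm wide across (its y axis) and 18 mm high. Same axes as the pan
- white_pan: a white pan with a black handle, same shape and size as the small steel pan; it does not belong to the set and stays where it is. Origin: centre of its underside, x axis out along its handle

How it is judged:
By the outcome, as a careful person would: the job done as asked, in the order asked, and still so for the second after the job is handed in, with the robot touching nothing.
It also fails if it takes over 48 s, if anything falls off the work surface, if the arm or the gripper's body presses on something with over 40 N, if the wrist force passes 120 N, or if a joint passes its speed limit or range.

## Working session

There is one attempt and no reset: what is moved stays moved. The work goes in short steps, Python scripts to look and compute and a tool call to move; the robot and the scene stay as the last step left them, time stands still between calls to the robot, and variables do not carry over. Pictures are saved under pics/ and viewed, and the job is handed in when it is done.

Besides the shell and the picture viewer there is one more tool, called after "Emit:" by a JSON object that holds its "method" and its "body", one argument or row to a line. play_rows: Moves the arm, as the interface text tells. Its arguments: {"type":"object","properties":{"commands":{"type":"array"},"claw":{"type":"number"},"grip_force":{"type":"number"}},"required":["commands"]}

```bash
mkdir -p pics; python3 - <<'E'
from rig import *
import cv2, numpy as np
s=sense(); print({k:np.round(v,3).tolist() for k,v in s.items()}, hold_point_z if not callable(hold_point_z) else hold_point_z())
for c in ["top","scene"]:
    im=grab_frame(c); cv2.imwrite(f"pics/{c}0.png",im[:,:,::-1])
    cal=get_calibration(c); print(c,{k:np.round(v,4).tolist() for k,v in cal.items()})
    for n in ["large_pan","medium_pan_bowl","medium_pan_grip","small_pan_bowl","small_pan_grip","white_pan"]:
        print(n,[(np.round(d["location"],1).tolist(),round(d["conf"],2)) for d in find_in(c,n)][:3])
print({k:np.round(v,4).tolist() for k,v in get_calibration("wrist").items()}, sense()["clock"])
E
```

```text
{'clock': 0.0, 'joint_pos': [-0.974, 0.256, 0.107, -0.0, -1.424, -0.285], 'qvel': [-0.002, 0.0, -0.0, -0.001, -0.001, -0.001], 'joint_efforts': [-0.001, -38.663, 23.795, 5.365, -0.006, -0.0], 'tool_pos': [0.169, -0.523, 0.404], 'tcp_rot': [[-0.307, 0.952, -0.001], [0.952, 0.307, 0.002], [0.002, -0.0, -1.0]], 'contact_force': [-0.158, -0.882, 0.809], 'torque': [-0.018, -0.001, -0.043], 'gripper_width': 0.085} 0.1547
top {'intrinsics': [[364.1101, 0.0, 318.4544], [0.0, 364.1101, 196.7509], [0.0, 0.0, 1.0]], 'camera_from_world': [[0.0179, -0.9998, -0.0103, -0.1389], [-0.9928, -0.0166, -0.119, 0.486], [0.1188, 0.0124, -0.9928, 0.8495], [0.0, 0.0, 0.0, 1.0]]}
large_pan []
medium_pan_bowl [([196.5, 404.6], 0.68)]
medium_pan_grip [([197.8, 407.4], 0.64)]
small_pan_bowl [([184.4, 238.4], 0.8)]
small_pan_grip [([186.6, 239.1], 0.63)]
white_pan [([152.9, 398.7], 0.73)]
scene {'intrinsics': [[485.0974, 0.0, 325.4311], [0.0, 485.0974, 196.4704], [0.0, 0.0, 1.0]], 'camera_from_world': [[-0.8013, -0.5983, 0.0006, 0.3029], [-0.3473, 0.4644, -0.8147, 0.2817], [0.4872, -0.653, -0.5799, 0.8243], [0.0, 0.0, 0.0, 1.0]]}
large_pan [([208.7, 335.4], 0.59)]
medium_pan_bowl [([175.6, 367.3], 0.89)]
medium_pan_grip [([176.5, 370.1], 0.62)]
small_pan_bowl [([248.4, 255.3], 0.61), ([177.3, 369.1], 0.33)]
small_pan_grip [([245.6, 256.2], 0.83)]
white_pan [([161.8, 332.5], 0.69)]
{'intrinsics': [[309.7069, 0.0, 322.7329], [0.0, 309.7069, 193.652], [0.0, 0.0, 1.0]], 'hand_eye': [[1.0, 0.0001, 0.0016, 0.0008], [-0.0006, 0.9547, 0.2977, -0.0762], [-0.0015, -0.2977, 0.9547, 0.0312], [0.0, 0.0, 0.0, 1.0]]} 0.7
```

View pics/top0.png

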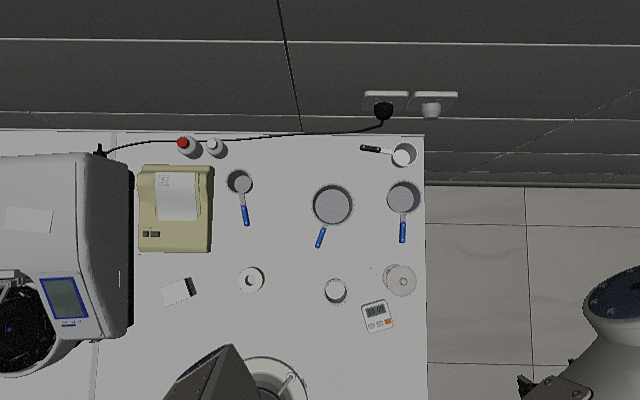

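View pics/scene0.png

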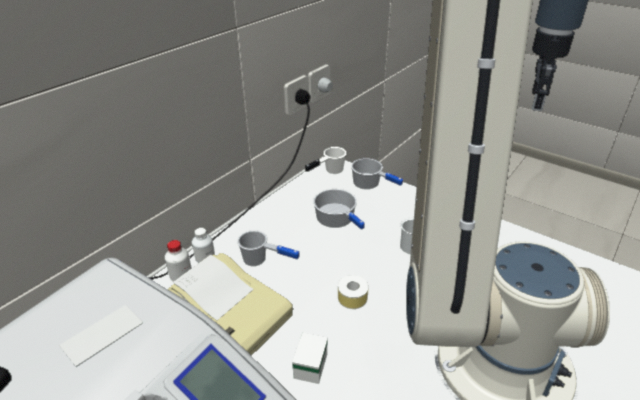

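The top view shows the large pan near (col 332,row 205), medium at (403,197), small at (239,181) and white at (403,153). The blue handles point toward the robot. Next I'll measure them from the handle blobs and rim fits.

```bash
cat > h.py <<'E'
import numpy as np, cv2
from rig import *
def unproj(cam,uv,z):
    c=get_calibration(cam); K=c["intrinsics"]; T=np.array(c["camera_from_world"])
    d=np.linalg.inv(K)@np.array([uv[0],uv[1],1.0]); R=T[:3,:3]; o=-R.T@T[:3,3]; d=R.T@d
    return o+d*(z-o[2])/d[2]
def proj(cam,P):
    c=get_calibration(cam); K=np.array(c["intrinsics"]); T=np.array(c["camera_from_world"])
    p=np.atleast_2d(P)@T[:3,:3].T+T[:3,3]; p=p@K.T; return p[:,:2]/p[:,2:]
def blue(im):
    h=cv2.cvtColor(im,cv2.COLOR_RGB2HSV)
    return cv2.inRange(h,(105,140,50),(125,255,255))
def blobs(m,amin=40):
    n,l,st,ce=cv2.connectedComponentsWithStats(m)
    return [(ce[i],st[i],np.argwhere(l==i)[:,::-1]) for i in range(1,n) if st[i][4]>=amin]
E
python3 - <<'E'
from h import *
for c in ["top","scene"]:
    im=cv2.imread(f"pics/{c}0.png")[:,:,::-1].copy()
    for ce,st,p in blobs(blue(im)): 
        if 130<ce[1]<290 and ce[0]>220: 
            zs=[0.041]
            print(c,np.round(ce,1),st.tolist(),np.round(unproj(c,ce,0.041),4))
im=cv2.imread("pics/top0.png")
cv2.imwrite("pics/crop0.png",cv2.resize(im[135:255,220:430],None,fx=3.8,fy=3.8,interpolation=cv2.INTER_CUBIC))
E
```

```text
top [244.6 215.4] [241, 205, 8, 21, 81] [0.4394 0.0434 0.041 ]
top [402.2 232.4] [400, 222, 6, 21, 87] [ 0.406  -0.3282  0.041 ]
top [319.9 237.6] [315, 228, 11, 20, 81] [ 0.3904 -0.1357  0.041 ]
scene [393.4 178.3] [386, 174, 17, 10, 87] [ 0.4095 -0.3263  0.041 ]
scene [355.7 220.3] [349, 214, 15, 14, 92] [ 0.3906 -0.129   0.041 ]
scene [287.6 251.8] [277, 247, 21, 11, 130] [0.444  0.0407 0.041 ]
```

View pics/crop0.png

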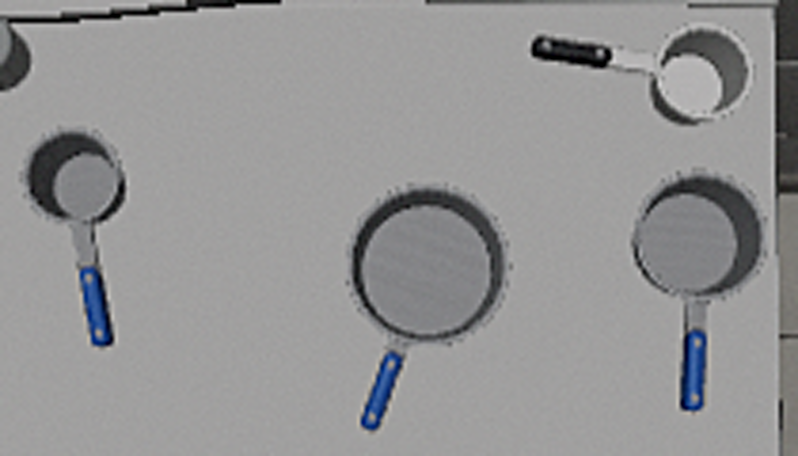

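```bash
python3 - <<'E'
from h import *
R={'S':((239.7,181.3),.054,(244.6,215.4),.058),'L':((332.6,204.2),.046,(319.9,237.6),.050),'M':((403.7,196.8),.050,(402.2,232.4),.054),'W':((404.5,154.5),.054,(372.,148.),.058)}
for k,(c,z,g,zg) in R.items():
    a=unproj('top',c,z); b=unproj('top',g,zg-.002)
    d=(b-a)[:2]; print(k,a.round(4),b.round(4),'dist',np.linalg.norm(d).round(4),'yaw',np.degrees(np.arctan2(d[1],d[0])).round(1), 'reach',np.hypot(*b[:2]).round(3))
for k,h in zip('SLM',[.058,.050,.054]):
    g={'S':(287.6,251.8),'L':(355.7,220.3),'M':(393.4,178.3)}[k]
    print(k,'scene grip',unproj('scene',g,h-.003).round(4))
E
```

```text
S [0.5188 0.0555 0.054 ] [0.4385 0.0401 0.056 ] dist 0.0818 yaw -169.2 reach 0.44
L [ 0.4691 -0.1643  0.046 ] [ 0.3904 -0.1357  0.048 ] dist 0.0837 yaw 160.1 reach 0.413
M [ 0.489  -0.3306  0.05  ] [ 0.4057 -0.3259  0.052 ] dist 0.0834 yaw 176.8 reach 0.52
W [ 0.5894 -0.3326  0.054 ] [ 0.6034 -0.2555  0.056 ] dist 0.0783 yaw 79.7 reach 0.655
S scene grip [0.4334 0.0522 0.055 ]
L scene grip [ 0.3864 -0.1224  0.047 ]
M scene grip [ 0.4024 -0.3125  0.051 ]
```

Emit:
{"method": "play_rows", "body": {
  "commands": [3,2.5,-1,-0.05,3,2.5,-1,-0.05,3,2.5,-1,-0.05,3,2.5,-1,-0.05,3,2.5,-1,-0.05,3,2.5,-1,-0.05,3,2.5,-1,-0.05,2.5,2.3,-1,-0.03],
  "claw": 0.3,
  "grip_force": 50
}}

```text
clock: 1.5
tool_pos: [0.4083, -0.32, 0.324]
tcp_rot: [[0.091, 0.996, 0.002], [0.996, -0.091, -0.005], [-0.005, 0.002, -1.0]]
contact_force: [0.6, -0.4, -0.2]
gripper_width: 0.0602
```

```bash
cat >> h.py <<'E'
def wsnap(fn):
    s=sense(); im=grab_frame("wrist"); cv2.imwrite(fn,im[:,:,::-1]); np.savez(fn.replace('.png','.npz'),p=s["tool_pos"],R=s["tcp_rot"]); return im,np.array(s["tool_pos"]),np.array(s["tcp_rot"])
def wunproj(uv,z,p,R):
    c=get_calibration("wrist"); K=np.array(c["intrinsics"]); H=np.array(c["hand_eye"])
    x,y=(uv[0]-K[0,2])/K[0,0],(uv[1]-K[1,2])/K[1,1]; th=np.hypot(x,y)
    d=np.array([np.sin(th)*x/th,np.sin(th)*y/th,np.cos(th)])
    d=R@H[:3,:3]@d; o=R@H[:3,3]+p
    return o+d*(z-o[2])/d[2]
def wproj(P,p,R):
    c=get_calibration("wrist"); K=np.array(c["intrinsics"]); H=np.array(c["hand_eye"])
    q=((np.atleast_2d(P)-p)@R-H[:3,3])@H[:3,:3]
    th=np.arctan2(np.hypot(q[:,0],q[:,1]),q[:,2]); u=q[:,:2]/np.linalg.norm(q[:,:2],axis=1)[:,None]
    return u*th[:,None]*K[0,0]+K[:2,2]
E
python3 - <<'E'
from h import *
im,p,R=wsnap("pics/w1.png"); print(p.round(4),R.round(3).tolist(),sense()["clock"],sense()["gripper_width"])
E
```

```text
[ 0.4083 -0.32    0.324 ] [[0.091, 0.996, 0.002], [0.996, -0.091, -0.005], [-0.005, 0.002, -1.0]] 1.55 0.059730327462138424
```

View pics/w1.png

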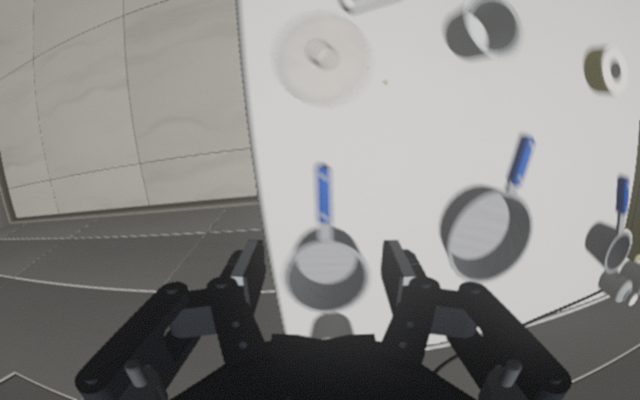

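```bash
cat >> h.py <<'E'
HH={'L':.046,'M':.050,'S':.054}; RR={'L':.05,'M':.04,'S':.03}
def model(k,x,y,yaw,z0=0):
    t=np.linspace(0,2*np.pi,60); h=HH[k]+z0
    rim=np.c_[x+RR[k]*np.cos(t),y+RR[k]*np.sin(t),0*t+h]
    c,s=np.cos(yaw),np.sin(yaw)
    bar=np.array([[x+r*c-w*s,y+r*s+w*c,h+.004] for r,w in [(.058,-.006),(.108,-.006),(.108,.006),(.058,.006)]])
    return rim,bar
def overlay(im,fn,poses,pf,crop=None,f=1,z0={}):
    o=cv2.resize(im[:,:,::-1],None,fx=f,fy=f,interpolation=cv2.INTER_CUBIC)
    for k,(x,y,a) in poses.items():
        for q in model(k,x,y,np.radians(a),z0.get(k,0)):
            cv2.polylines(o,[np.int32(np.round((pf(q)+.5)*f))],True,(0,255,0),1)
    if crop: a,b,c,d=[int(v*f) for v in crop]; o=o[a:b,c:d]
    cv2.imwrite(fn,o)
E
python3 - <<'E'
from h import *
d=np.load("pics/w1.npz");p,R=d['p'],d['R']
im=cv2.imread("pics/w1.png")[:,:,::-1].copy()
poses={'S':(.5188,.0555,-169.2),'L':(.4691,-.1643,160.1),'M':(.489,-.3306,176.8)}
overlay(im,"pics/o1.png",poses,lambda q:wproj(q,p,R),(120,320,270,640),2.1)
for ce,st,pp in blobs(blue(im),60):
    print(ce.round(1),st.tolist(),[wunproj(ce,z,p,R).round(4).tolist() for z in (.046,.050,.054)])
for k,(x,y,a) in poses.items():
    print(k,proj('scene',model(k,x,y,np.radians(a))[1]).mean(0))
E
```

```text
[323.5 197.3] [321, 182, 6, 31, 136] [[0.4125, -0.3201, 0.046], [0.4112, -0.3199, 0.05], [0.4099, -0.3198, 0.054]]
S [290.09692685 246.68294942]
L [357.55149504 215.5000515 ]
M [395.03305499 174.45217165]
```

View pics/o1.png

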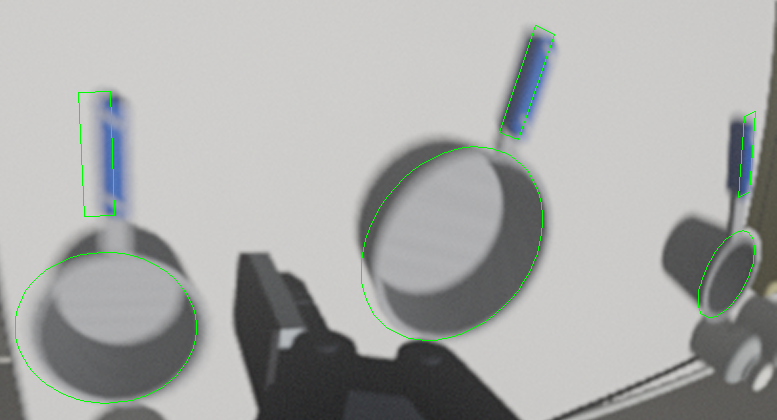

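The overlay is about 9 mm off on the medium pan and the picture is blurred, because the arm was still moving. I'll let it settle and take another.

Emit:
{"method": "play_rows", "body": {
  "commands": [0,0,0,-0.04,0,0,0,0,0,0,0,0]
}}

```text
clock: 1.85
tool_pos: [0.4123, -0.3155, 0.3212]
tcp_rot: [[0.126, 0.992, -0.001], [0.992, -0.126, -0.002], [-0.002, -0.0, -1.0]]
contact_force: [0.1, 0.2, 0.4]
gripper_width: 0.06
```

```bash
python3 - <<'E'
from h import *
im,p,R=wsnap("pics/w2.png"); print(p.round(4),R.round(3).tolist(),sense()["clock"],sense()["gripper_width"])
poses={'S':(.5188,.0555,-169.2),'L':(.4691,-.1643,160.1),'M':(.489,-.3306,176.8)}
overlay(im,"pics/o2.png",poses,lambda q:wproj(q,p,R),(120,320,270,640),2.1)
for ce,st,pp in blobs(blue(im),60):
    print(ce.round(1),st.tolist(),[wunproj(ce,z,p,R).round(4).tolist() for z in (.046,.050,.054)])
E
```

```text
[ 0.4123 -0.3155  0.3212] [[0.126, 0.992, -0.001], [0.992, -0.126, -0.002], [-0.002, -0.0, -1.0]] 1.9 0.059784333774690814
[521.2 149.9] [516, 136, 11, 28, 60] [[0.3927, -0.1286, 0.046], [0.3918, -0.1315, 0.05], [0.3909, -0.1344, 0.054]]
[313.4 193.9] [307, 170, 14, 48, 344] [[0.4109, -0.3227, 0.046], [0.4097, -0.3224, 0.05], [0.4085, -0.3221, 0.054]]
```

View pics/o2.png

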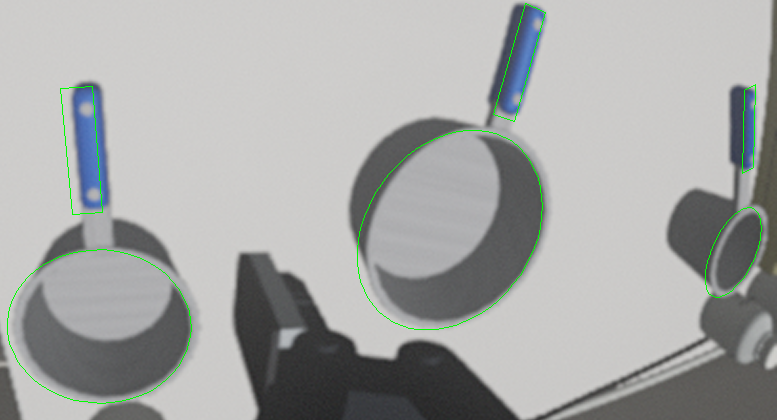

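```bash
python3 - <<'E'
from h import *
d=np.load("pics/w2.npz");p,R=d['p'],d['R']
im=cv2.imread("pics/w2.png")[:,:,::-1].copy()
poses={'S':(.519,.059,-170.2),'L':(.4695,-.1615,160.1),'M':(.4905,-.3285,175.3)}
overlay(im,"pics/o3.png",poses,lambda q:wproj(q,p,R),(120,320,270,640),2.1)
for k,(x,y,a) in poses.items(): a=np.radians(a);print(k,x+.078*np.cos(a),y+.078*np.sin(a))
E
```

```text
S 0.4421381839182878 0.045723659065049445
L 0.39615752609318733 -0.13495039508338208
M 0.41276228382819313 -0.32210879632685685
```

View pics/o3.png

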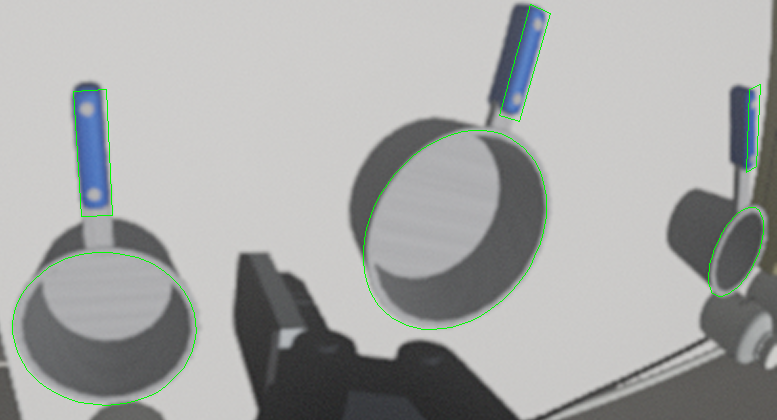

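The refined overlay matches all three rims and handles to about 1 mm. The medium grip is at (0.4115, -0.322), so I'll align and descend.

Emit:
{"method": "play_rows", "body": {
  "commands": [-0.1,-0.7,0,0.05,0,0,-2,0,0,0,-3,0,0,0,-2,0,0,0,0,0]
}}

```text
clock: 2.4
tool_pos: [0.4093, -0.3255, 0.2519]
tcp_rot: [[0.076, 0.997, 0.005], [0.997, -0.076, -0.005], [-0.005, 0.005, -1.0]]
contact_force: [-0.4, -0.4, -0.4]
gripper_width: 0.0597
```

```bash
python3 - <<'E'
from h import *
im,p,R=wsnap("pics/w4.png"); print(p.round(4),R.round(3).tolist(),sense()["clock"])
poses={'L':(.4695,-.1615,160.1),'M':(.4895,-.3285,175.5)}
overlay(im,"pics/o4.png",poses,lambda q:wproj(q,p,R),(0,380,170,570),2)
E
```

```text
[ 0.4093 -0.3255  0.2519] [[0.076, 0.997, 0.005], [0.997, -0.076, -0.005], [-0.005, 0.005, -1.0]] 2.45
```

View pics/o4.png

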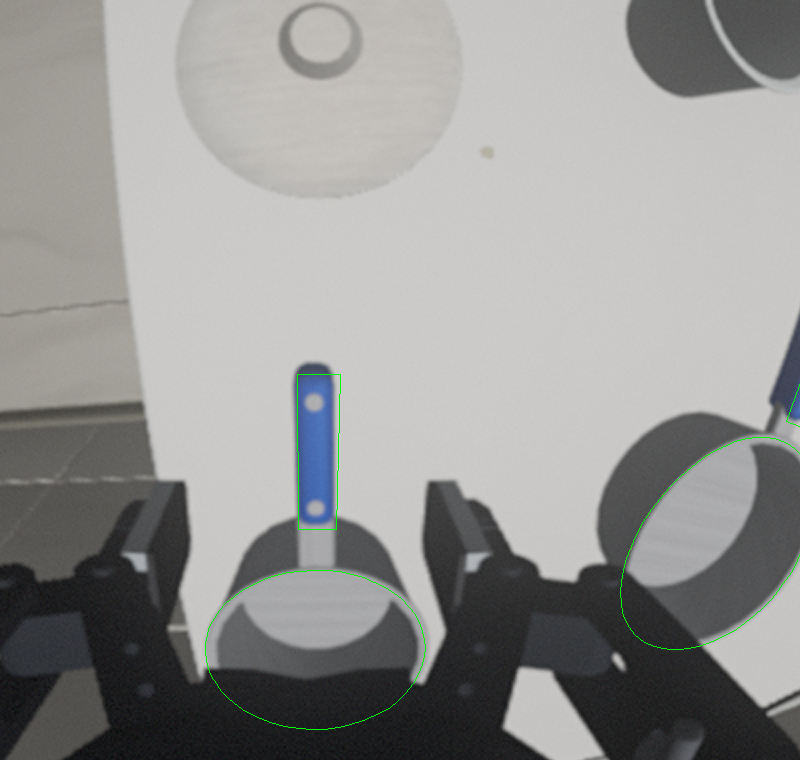

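Emit:
{"method": "play_rows", "body": {
  "commands": [0.15,0.2,-2,0,0,0,-2,0,0,0,-1,0,0,0,0,0,0,0,0,0]
}}

```text
clock: 2.95
tool_pos: [0.4134, -0.3266, 0.2096]
tcp_rot: [[0.074, 0.997, 0.017], [0.997, -0.074, -0.014], [-0.013, 0.018, -1.0]]
contact_force: [-0.2, -0.0, 1.0]
gripper_width: 0.0596
```

Emit:
{"method": "play_rows", "body": {
  "commands": [-0.1,0.3,-0.8,0,0,0,0,0,0,0,0,0]
}}

```text
clock: 3.25
tool_pos: [0.4132, -0.3238, 0.2035]
tcp_rot: [[0.074, 0.997, 0.021], [0.997, -0.074, -0.016], [-0.014, 0.022, -1.0]]
contact_force: [0.2, -0.5, 0.1]
gripper_width: 0.0597
```

Emit:
{"method": "play_rows", "body": {
  "commands": [-0.3,0.4,-0.4,0,0,0,0,0]
}}

```text
clock: 3.45
tool_pos: [0.41, -0.3195, 0.1996]
tcp_rot: [[0.074, 0.997, 0.022], [0.997, -0.074, -0.016], [-0.014, 0.023, -1.0]]
contact_force: [0.3, 0.2, 0.3]
gripper_width: 0.0597
```

Emit:
{"method": "play_rows", "body": {
  "commands": [0,0,0,0,0,0,0,0,0,0,0,0,0,0,0,0],
  "claw": 1,
  "grip_force": 60
}}

```text
clock: 3.85
tool_pos: [0.4101, -0.3195, 0.1999]
tcp_rot: [[0.074, 0.997, 0.022], [0.997, -0.073, -0.016], [-0.015, 0.023, -1.0]]
contact_force: [0.1, 1.0, 0.9]
gripper_width: 0.0108
```

```bash
python3 - <<'E'
from h import *
im,p,R=wsnap("pics/w5.png"); print(p.round(4),R.round(3).tolist(),sense()["clock"],sense()["gripper_width"])
E
```

```text
[ 0.4101 -0.3195  0.1999] [[0.074, 0.997, 0.022], [0.997, -0.073, -0.016], [-0.015, 0.023, -1.0]] 3.9 0.010984440460158063
```

View pics/w5.png

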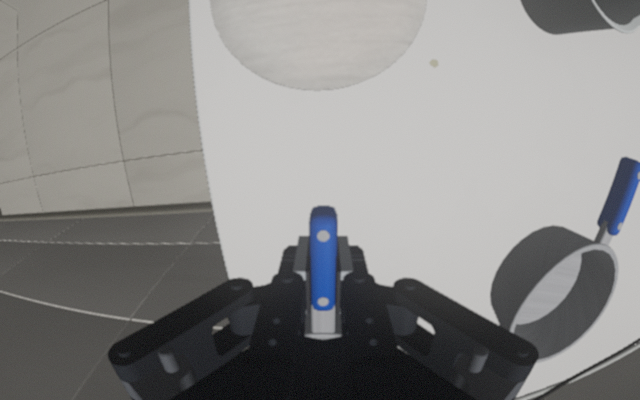

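The medium handle is gripped at 11 mm opening. Lifting now.

Emit:
{"method": "play_rows", "body": {
  "commands": [0,0,1,0,0,0,2,0,0,0,2,0,0,0,2,0,0,0,1,0,0,0,0,0,0,0,0,0],
  "grip_force": 90
}}

```text
clock: 4.6
tool_pos: [0.4086, -0.3189, 0.2836]
tcp_rot: [[0.075, 0.997, 0.019], [0.997, -0.074, -0.014], [-0.013, 0.02, -1.0]]
contact_force: [0.0, 0.5, -2.4]
gripper_width: 0.0104
```

```bash
python3 - <<'E'
from h import *
im,p,R=wsnap("pics/w6.png"); print(p.round(4),R.round(3).tolist(),sense()["clock"],sense()["gripper_width"])
sc=grab_frame("scene"); cv2.imwrite("pics/s6.png",cv2.resize(sc[120:300,220:480,::-1],None,fx=3,fy=3))
E
```

```text
[ 0.4086 -0.3189  0.2836] [[0.075, 0.997, 0.019], [0.997, -0.074, -0.014], [-0.013, 0.02, -1.0]] 4.65 0.010674387750669551
```

View pics/s6.png

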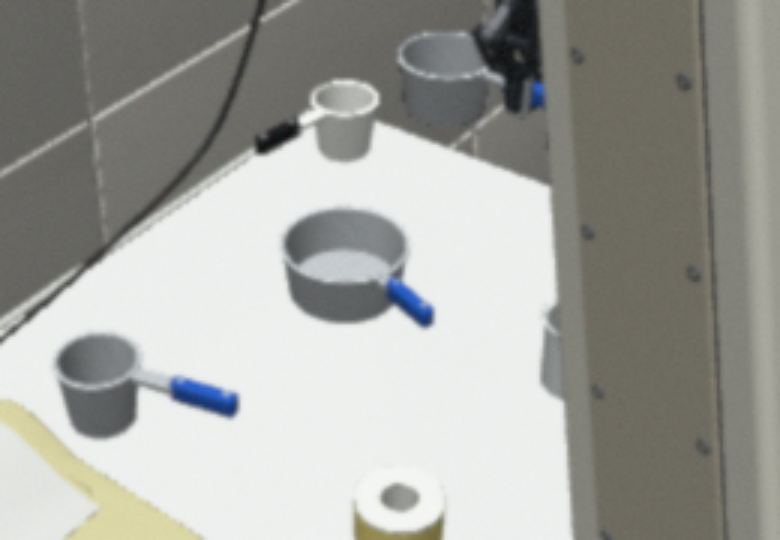

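View pics/w6.png

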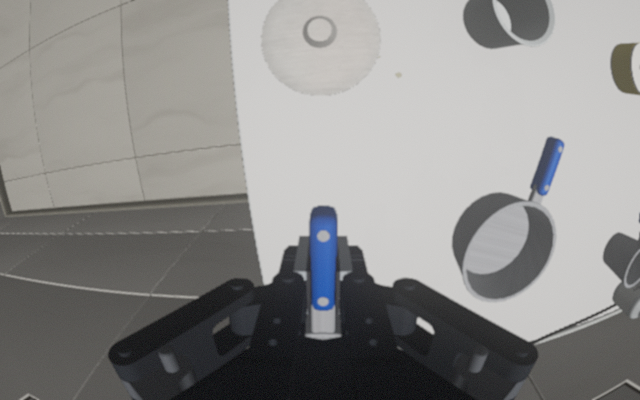

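Emit:
{"method": "play_rows", "body": {
  "commands": [0.2,1.3,0,0.147,0.2,1.3,0,0.147,0.2,1.3,0,0.147,0.2,1.3,0,0.147,0.2,1.3,0,0.147,0.2,1.3,0,0.147,0.2,1.3,0,0.147,0,0,0,0]
}}

```text
clock: 5.5
tool_pos: [0.4206, -0.2242, 0.2747]
tcp_rot: [[-0.83, 0.557, 0.006], [0.557, 0.83, 0.007], [-0.001, 0.009, -1.0]]
contact_force: [-0.6, -0.4, -2.1]
gripper_width: 0.0105
```

```bash
cat >> h.py <<'E'
def held(d):
    s=sense(); p=np.array(s["tool_pos"]);R=np.array(s["tcp_rot"])
    g=p+.155*R[:,2]; yd=R[:,1]; b=g+d*yd
    print('t',round(s["clock"],2),'tcp',p.round(4),'z',R[:,2].round(3),'grasp',g.round(4),'bowl',b.round(4),'handle yaw',np.degrees(np.arctan2(-yd[1],-yd[0])).round(1),'F',np.round(s["contact_force"],1),'w',round(s["gripper_width"],4))
    return b
E
python3 - <<'E'
from h import *
held(.0763)
im,p,R=wsnap("pics/w7.png")
overlay(im,"pics/o7.png",{'L':(.4695,-.1615,160.1)},lambda q:wproj(q,p,R),(0,400,240,640),1.9)
E
```

```text
t 5.5 tcp [ 0.4206 -0.2242  0.2747] z [ 0.006  0.007 -1.   ] grasp [ 0.4215 -0.223   0.1197] bowl [ 0.464  -0.1597  0.1204] handle yaw -123.9 F [-0.6 -0.4 -2.1] w 0.0105
```

View pics/o7.png

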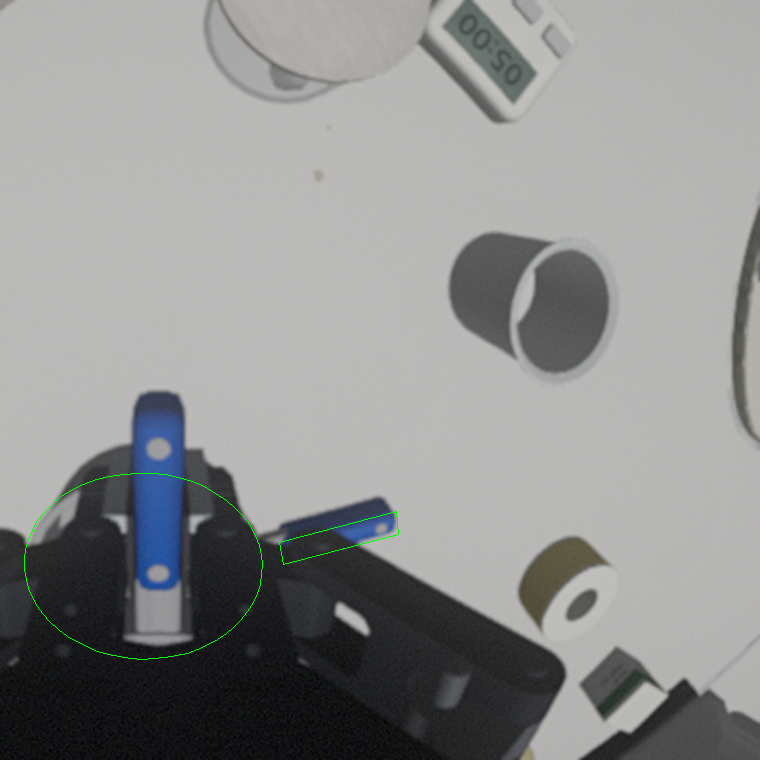

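Emit:
{"method": "play_rows", "body": {
  "commands": [0.5,-0.35,0,0,0,0,0,0]
}}

```text
clock: 5.75
tool_pos: [0.4258, -0.229, 0.274]
tcp_rot: [[-0.826, 0.564, 0.004], [0.564, 0.825, 0.007], [0.0, 0.008, -1.0]]
contact_force: [-1.0, -0.3, -1.8]
gripper_width: 0.0108
```

```bash
python3 - <<'E'
from h import *
b=held(.0763)
sc=grab_frame("scene"); tp=grab_frame("top")
P={'L':(.469,-.163,160.1),'M':(b[0],b[1],-123.9)}; z={'M':b[2]-.045-.0}
overlay(sc,"pics/s8.png",P,lambda q:proj('scene',q),(120,260,260,460),4,z)
overlay(tp,"pics/t8.png",P,lambda q:proj('top',q),(130,270,260,460),4,z)
E
```

```text
t 5.75 tcp [ 0.4258 -0.229   0.274 ] z [ 0.004  0.007 -1.   ] grasp [ 0.4265 -0.2279  0.119 ] bowl [ 0.4696 -0.165   0.1196] handle yaw -124.4 F [-1.  -0.3 -1.8] w 0.0108
```

View pics/s8.png

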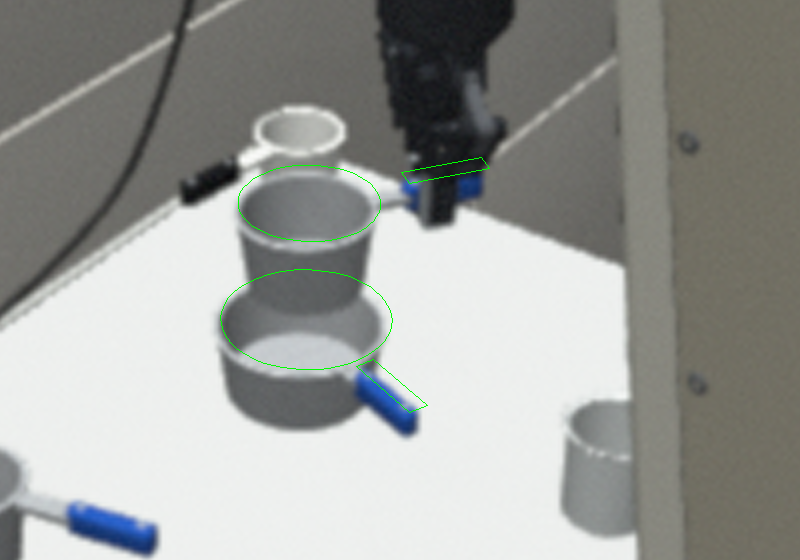

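View pics/t8.png

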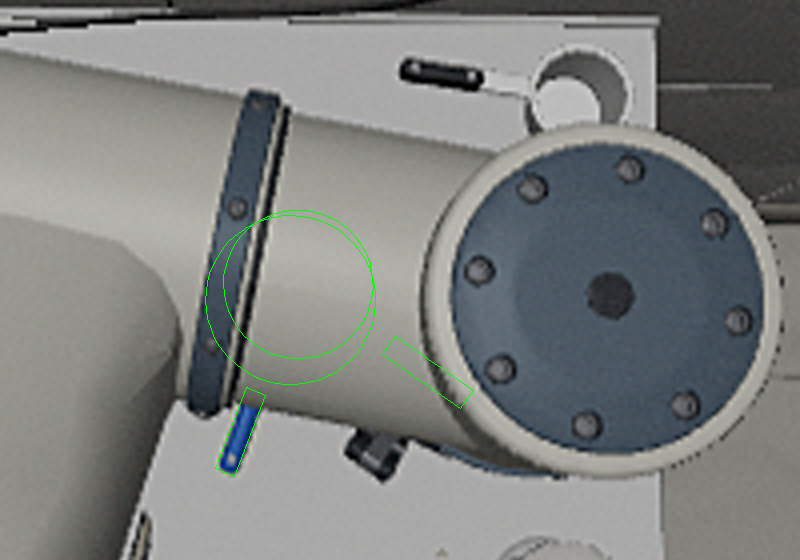

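Scene view: the medium pan rim spans about (238–379) and sits over the large pan rim (218–385), with a residual of about 2 mm. I'll lower with a small correction.

Emit:
{"method": "play_rows", "body": {
  "commands": [0.1,0.3,-1,0,0,0,-1,0,0,0,-1,0,0,0,0,0]
}}

```text
clock: 6.25
tool_pos: [0.4257, -0.226, 0.2406]
tcp_rot: [[-0.824, 0.567, 0.003], [0.567, 0.824, 0.008], [0.002, 0.008, -1.0]]
contact_force: [0.6, 0.2, -0.4]
gripper_width: 0.0108
```

```bash
python3 - <<'E'
from h import *
b=held(.0763)
E
```

```text
t 6.25 tcp [ 0.4257 -0.226   0.2406] z [ 0.003  0.008 -1.   ] grasp [ 0.4262 -0.2248  0.0856] bowl [ 0.4694 -0.1619  0.0863] handle yaw -124.5 F [ 0.6  0.2 -0.4] w 0.0108
```

Emit:
{"method": "play_rows", "body": {
  "commands": [0,0,-1,0,0,0,-1,0,0,0,-0.4,0,0,0,0,0]
}}

```text
clock: 6.65
tool_pos: [0.4255, -0.226, 0.214]
tcp_rot: [[-0.824, 0.567, 0.002], [0.567, 0.824, 0.008], [0.003, 0.008, -1.0]]
contact_force: [0.3, 0.2, -0.5]
gripper_width: 0.0107
```

```bash
python3 - <<'E'
from h import *
b=held(.0763)
sc=grab_frame("scene"); cv2.imwrite("pics/s9.png",cv2.resize(sc[120:260,260:460,::-1],None,fx=4,fy=4,interpolation=cv2.INTER_CUBIC))
E
```

```text
t 6.65 tcp [ 0.4255 -0.226   0.214 ] z [ 0.002  0.008 -1.   ] grasp [ 0.4258 -0.2248  0.059 ] bowl [ 0.4691 -0.1619  0.0595] handle yaw -124.5 F [ 0.3  0.2 -0.5] w 0.0107
```

View pics/s9.png

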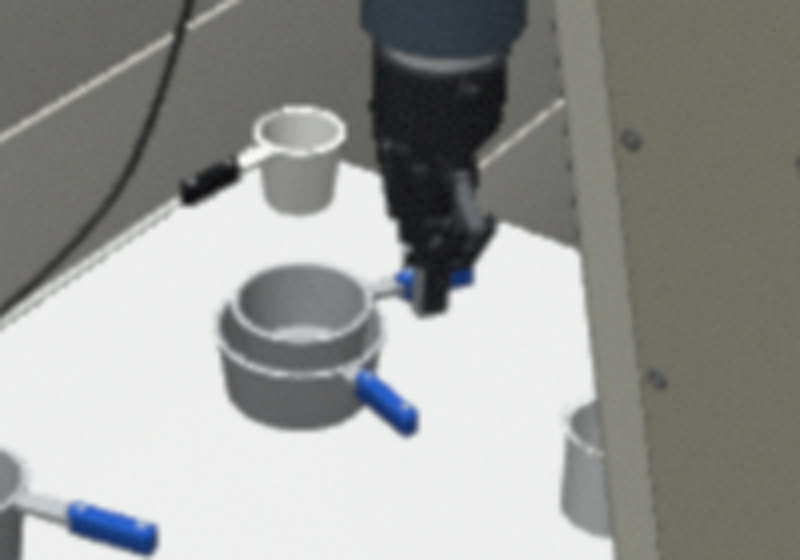

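Emit:
{"method": "play_rows", "body": {
  "commands": [0,0,-0.4,0,0,0,0,0]
}}

```text
clock: 6.9
tool_pos: [0.4259, -0.2261, 0.2105]
tcp_rot: [[-0.824, 0.567, 0.003], [0.567, 0.824, 0.007], [0.002, 0.008, -1.0]]
contact_force: [0.6, -0.3, -1.1]
gripper_width: 0.0102
```

Emit:
{"method": "play_rows", "body": {
  "commands": [0,0,-0.15,0,0,0,0,0]
}}

```text
clock: 7.1
tool_pos: [0.4263, -0.2263, 0.2096]
tcp_rot: [[-0.824, 0.566, 0.005], [0.566, 0.824, 0.007], [-0.0, 0.008, -1.0]]
contact_force: [-0.6, 0.5, 0.0]
gripper_width: 0.0107
```

Emit:
{"method": "play_rows", "body": {
  "commands": [0,0,-0.15,0,0,0,0,0]
}}

```text
clock: 7.3
tool_pos: [0.4265, -0.2264, 0.2089]
tcp_rot: [[-0.824, 0.566, 0.006], [0.566, 0.824, 0.006], [-0.002, 0.009, -1.0]]
contact_force: [-1.1, 1.1, 1.2]
gripper_width: 0.0106
```

Emit:
{"method": "play_rows", "body": {
  "commands": [0,0,-0.1,0,0,0,0,0]
}}

```text
clock: 7.5
tool_pos: [0.4265, -0.2265, 0.2085]
tcp_rot: [[-0.825, 0.566, 0.007], [0.566, 0.825, 0.006], [-0.002, 0.009, -1.0]]
contact_force: [-1.3, 0.3, 3.6]
gripper_width: 0.0105
```

Emit:
{"method": "play_rows", "body": {
  "commands": [0,0,0,0,0,0,0,0,0,0,0,0],
  "claw": 0.6
}}

```text
clock: 7.8
tool_pos: [0.4267, -0.2264, 0.2081]
tcp_rot: [[-0.824, 0.566, 0.007], [0.566, 0.824, 0.006], [-0.002, 0.009, -1.0]]
contact_force: [0.1, 0.3, -0.1]
gripper_width: 0.0343
```

Emit:
{"method": "play_rows", "body": {
  "commands": [0,0,1,0,0,0,3,0,0,0,4,0,0,0,4,0,0,0,1,0]
}}

```text
clock: 8.3
tool_pos: [0.4249, -0.2261, 0.3429]
tcp_rot: [[-0.824, 0.566, 0.001], [0.566, 0.824, 0.007], [0.003, 0.006, -1.0]]
contact_force: [1.4, -0.5, -0.9]
gripper_width: 0.0344
```

```bash
python3 - <<'E'
from h import *
b=held(.0763)
sc=grab_frame("scene"); cv2.imwrite("pics/s10.png",cv2.resize(sc[120:260,260:460,::-1],None,fx=4,fy=4,interpolation=cv2.INTER_CUBIC))
E
```

```text
t 8.3 tcp [ 0.4249 -0.2261  0.3429] z [ 0.001  0.007 -1.   ] grasp [ 0.4251 -0.2251  0.1879] bowl [ 0.4683 -0.1622  0.1884] handle yaw -124.5 F [ 1.4 -0.5 -0.9] w 0.0344
```

View pics/s10.png

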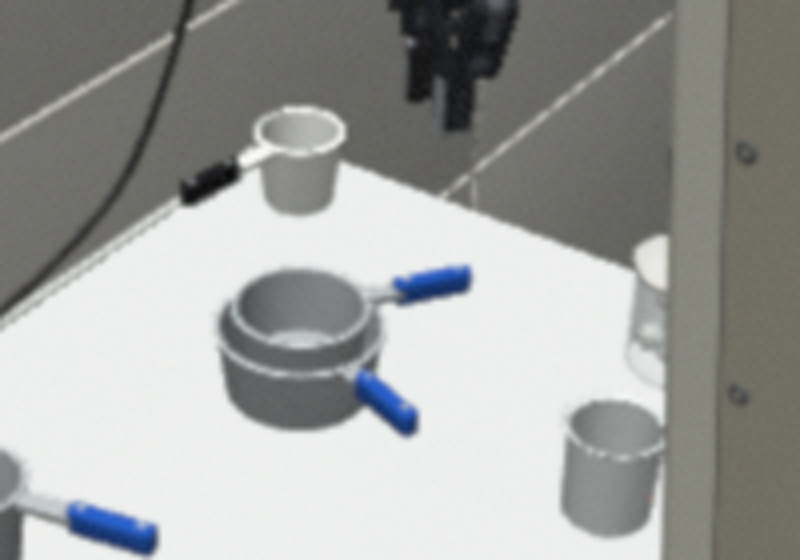

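The medium pan is seated, with its rim about 12 mm above the large rim and handles at about 160° and -124°. Now the small pan.

Emit:
{"method": "play_rows", "body": {
  "commands": [0.2,3.4,0,-0.1,0.2,3.4,0,-0.1,0.2,3.4,-0.5,-0.1,0.2,3.4,-0.5,-0.1,0.2,3.4,-0.5,-0.1,0.2,3.4,-0.5,-0.1,0.2,3.3,-0.5,-0.1,0.2,3,0,-0.1],
  "claw": 0.3
}}

```text
clock: 9.15
tool_pos: [0.4384, 0.0474, 0.318]
tcp_rot: [[-0.13, 0.992, 0.007], [0.992, 0.13, 0.001], [0.0, 0.007, -1.0]]
contact_force: [-0.5, -0.1, 0.4]
gripper_width: 0.0597
```

Emit:
{"method": "play_rows", "body": {
  "commands": [0,0,0,0,0,0,0,0,0,0,0,0]
}}

```text
clock: 9.45
tool_pos: [0.438, 0.0501, 0.3173]
tcp_rot: [[-0.133, 0.991, 0.005], [0.991, 0.133, 0.001], [-0.0, 0.005, -1.0]]
contact_force: [0.5, -0.5, -0.4]
gripper_width: 0.0598
```

```bash
python3 - <<'E'
from h import *
b=held(.078)
im,p,R=wsnap("pics/w11.png")
overlay(im,"pics/o11.png",{'S':(.519,.059,-170.2),'L':(.469,-.162,160.1),'M':(.469,-.162,-124.5)},lambda q:wproj(q,p,R),(40,400,60,500),1.8,{'M':.008})
E
```

```text
t 9.45 tcp [0.438  0.0501 0.3173] z [ 0.005  0.001 -1.   ] grasp [0.4387 0.0502 0.1623] bowl [0.516  0.0606 0.1627] handle yaw -172.4 F [ 0.5 -0.5 -0.4] w 0.0598
```

View pics/o11.png

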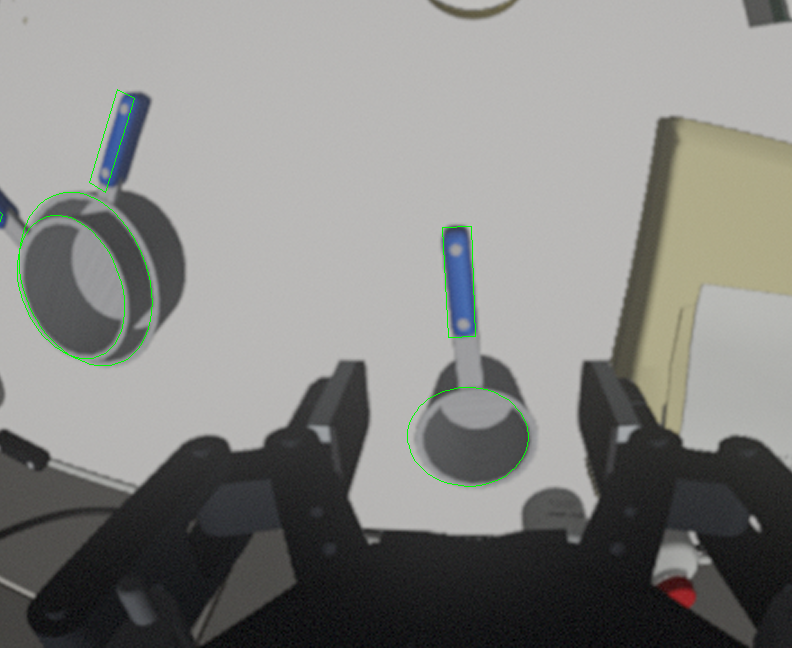

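```bash
python3 - <<'E'
from h import *
d=np.load("pics/w11.npz");p,R=d['p'],d['R']
im=cv2.imread("pics/w11.png")[:,:,::-1].copy()
overlay(im,"pics/o12.png",{'S':(.519,.0628,-167.4),'L':(.4695,-.1605,160.1),'M':(.4695,-.1607,-124.5)},lambda q:wproj(q,p,R),(40,400,60,500),1.8,{'M':.008})
a=np.radians(-167.4); print(.519+.078*np.cos(a),.0628+.078*np.sin(a))
E
```

```text
0.4428784925687777 0.04578482717106969
```

View pics/o12.png

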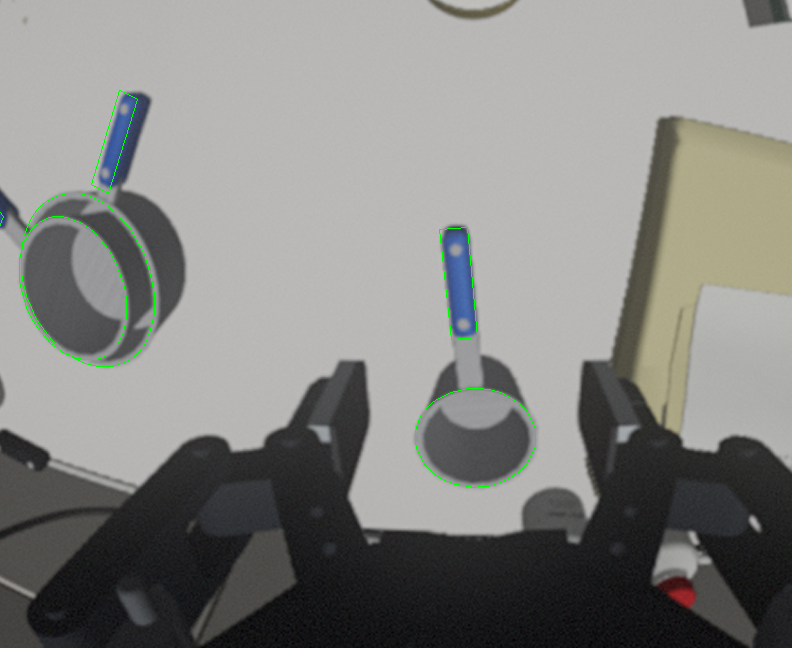

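Emit:
{"method": "play_rows", "body": {
  "commands": [0.4,-0.4,0,0.08,0,0,-2.5,0,0,0,-2.5,0,0,0,-2,0,0,0,0,0]
}}

```text
clock: 10.0
tool_pos: [0.4421, 0.0413, 0.2465]
tcp_rot: [[-0.211, 0.978, 0.008], [0.978, 0.211, 0.002], [0.0, 0.008, -1.0]]
contact_force: [0.1, 1.3, 0.9]
gripper_width: 0.0596
```

```bash
python3 - <<'E'
from h import *
b=held(.078)
im,p,R=wsnap("pics/w13.png")
overlay(im,"pics/o13.png",{'S':(.519,.0628,-167.4)},lambda q:wproj(q,p,R),(40,400,100,540),1.8)
E
```

```text
t 10.0 tcp [0.4421 0.0413 0.2465] z [ 0.008  0.002 -1.   ] grasp [0.4434 0.0416 0.0915] bowl [0.5196 0.0581 0.0922] handle yaw -167.8 F [0.1 1.3 0.9] w 0.0596
```

View pics/o13.png

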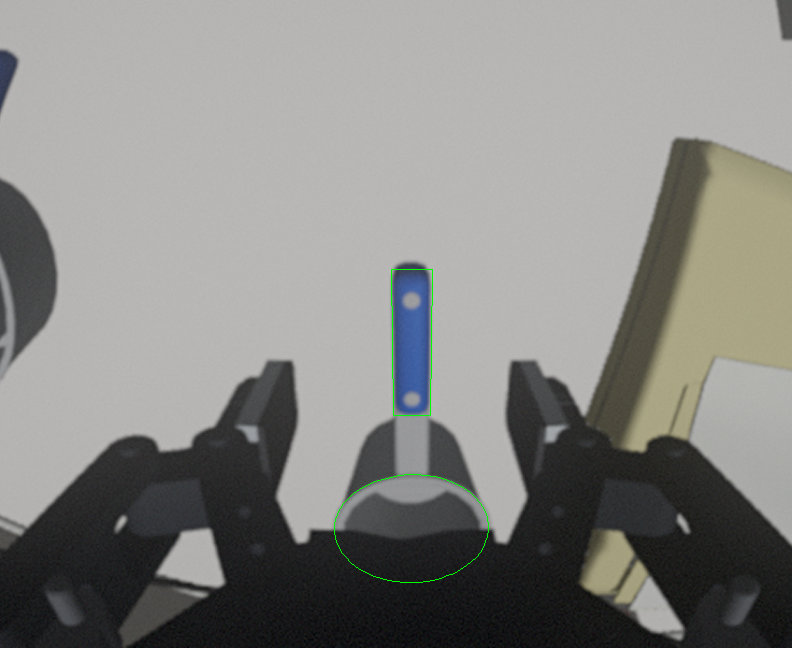

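Emit:
{"method": "play_rows", "body": {
  "commands": [-0.05,0.45,-1.5,0,0,0,-1.5,0,0,0,0,0]
}}

```text
clock: 10.35
tool_pos: [0.4442, 0.0453, 0.2214]
tcp_rot: [[-0.21, 0.977, 0.017], [0.978, 0.21, 0.004], [0.0, 0.018, -1.0]]
contact_force: [0.1, -0.3, -0.2]
gripper_width: 0.0601
```

```bash
python3 - <<'E'
from h import *
b=held(.078)
E
```

```text
t 10.35 tcp [0.4442 0.0453 0.2214] z [ 0.017  0.004 -1.   ] grasp [0.4468 0.0459 0.0665] bowl [0.5231 0.0623 0.0678] handle yaw -167.9 F [ 0.1 -0.3 -0.2] w 0.0601
```

Emit:
{"method": "play_rows", "body": {
  "commands": [-0.4,0,-1,0,-0.1,0,-0.7,0,0,0,0,0]
}}

```text
clock: 10.65
tool_pos: [0.4401, 0.0452, 0.2063]
tcp_rot: [[-0.21, 0.977, 0.022], [0.978, 0.21, 0.005], [0.001, 0.023, -1.0]]
contact_force: [0.7, 1.3, 0.6]
gripper_width: 0.0599
```

```bash
python3 - <<'E'
from h import *
b=held(.078)
E
```

```text
t 10.65 tcp [0.4401 0.0452 0.2063] z [ 0.022  0.005 -1.   ] grasp [0.4435 0.046  0.0514] bowl [0.5197 0.0624 0.0531] handle yaw -167.9 F [0.7 1.3 0.6] w 0.0599
```

Emit:
{"method": "play_rows", "body": {
  "commands": [-0.1,0,-0.3,0,0,0,0,0]
}}

```text
clock: 10.85
tool_pos: [0.4392, 0.0452, 0.2037]
tcp_rot: [[-0.211, 0.977, 0.023], [0.978, 0.211, 0.005], [0.0, 0.024, -1.0]]
contact_force: [-0.6, 0.1, 0.2]
gripper_width: 0.06
```

Emit:
{"method": "play_rows", "body": {
  "commands": [0,0,0,0,0,0,0,0,0,0,0,0,0,0,0,0],
  "claw": 1,
  "grip_force": 90
}}

```text
clock: 11.25
tool_pos: [0.4396, 0.0454, 0.2044]
tcp_rot: [[-0.211, 0.977, 0.024], [0.977, 0.211, 0.006], [0.0, 0.025, -1.0]]
contact_force: [-0.7, -0.5, 1.7]
gripper_width: 0.0105
```

```bash
python3 - <<'E'
from h import *
b=held(.0758)
E
```

```text
t 11.25 tcp [0.4396 0.0454 0.2044] z [ 0.024  0.006 -1.   ] grasp [0.4433 0.0463 0.0495] bowl [0.5174 0.0623 0.0514] handle yaw -167.8 F [-0.7 -0.5  1.7] w 0.0105
```

Emit:
{"method": "play_rows", "body": {
  "commands": [0,0,1,0,0,0,2,0,0,0,3,0,0,0,2,0,0,0,1,0,0,0,0,0]
}}

```text
clock: 11.85
tool_pos: [0.438, 0.0447, 0.2998]
tcp_rot: [[-0.211, 0.977, 0.022], [0.978, 0.211, 0.005], [0.0, 0.022, -1.0]]
contact_force: [-0.0, 0.6, -1.3]
gripper_width: 0.0103
```

```bash
python3 - <<'E'
from h import *
b=held(.0775); print(np.round(sense()["joint_pos"],2))
im,p,R=wsnap("pics/w14.png")
sc=grab_frame("scene"); cv2.imwrite("pics/s14.png",cv2.resize(sc[120:300,220:480,::-1],None,fx=3,fy=3))
E
```

```text
t 11.85 tcp [0.438  0.0447 0.2998] z [ 0.022  0.005 -1.   ] grasp [0.4413 0.0455 0.1449] bowl [0.5171 0.0618 0.1466] handle yaw -167.8 F [-0.   0.6 -1.3] w 0.0103
[ 0.46  0.09 -0.37  0.01 -1.09 -1.82]
```

View pics/s14.png

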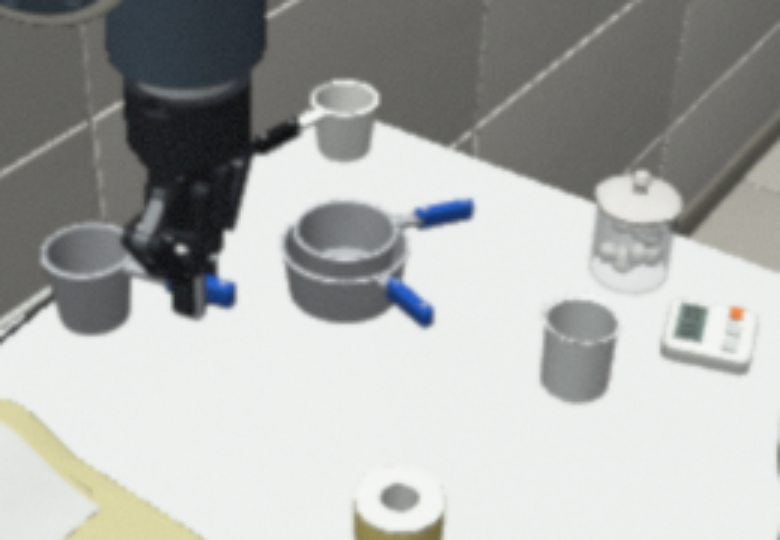

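Emit:
{"method": "play_rows", "body": {
  "commands": [0.18,-1,0,-0.138,0.18,-1,0,-0.138,0.18,-1,0,-0.138,0.18,-1,0,-0.138,0.18,-1,0,-0.138,0.18,-1,0,-0.138]
}}

```text
clock: 12.55
tool_pos: [0.4459, -0.0171, 0.2918]
tcp_rot: [[0.602, 0.799, 0.003], [0.799, -0.602, -0.009], [-0.006, 0.008, -1.0]]
contact_force: [0.3, -0.1, -1.4]
gripper_width: 0.0104
```

Emit:
{"method": "play_rows", "body": {
  "commands": [0.18,-1,0,-0.138,0.18,-1,0,-0.138,0.18,-1,0,-0.138,0.18,-1,0,-0.138,0.18,-1,0,-0.138,0.18,-1,0,-0.138,0,0,0,0]
}}

```text
clock: 13.25
tool_pos: [0.4577, -0.124, 0.2814]
tcp_rot: [[0.994, 0.106, -0.021], [0.107, -0.993, 0.053], [-0.016, -0.054, -0.998]]
contact_force: [-0.2, 0.2, -1.5]
gripper_width: 0.0105
```

```bash
python3 - <<'E'
from h import *
b=held(.0775); print(np.round(sense()["joint_pos"],2))
im,p,R=wsnap("pics/w15.png")
overlay(im,"pics/o15.png",{'L':(.4695,-.161,160.1),'M':(.4695,-.161,-124.5)},lambda q:wproj(q,p,R),(0,400,0,420),1.9,{'M':.008})
E
```

```text
t 13.25 tcp [ 0.4577 -0.124   0.2814] z [-0.021  0.053 -0.998] grasp [ 0.4544 -0.1159  0.1267] bowl [ 0.4626 -0.1928  0.1224] handle yaw 96.1 F [-0.2  0.2 -1.5] w 0.0105
[ 0.04  0.2  -0.27 -0.06 -1.12 -3.05]
```

View pics/o15.png

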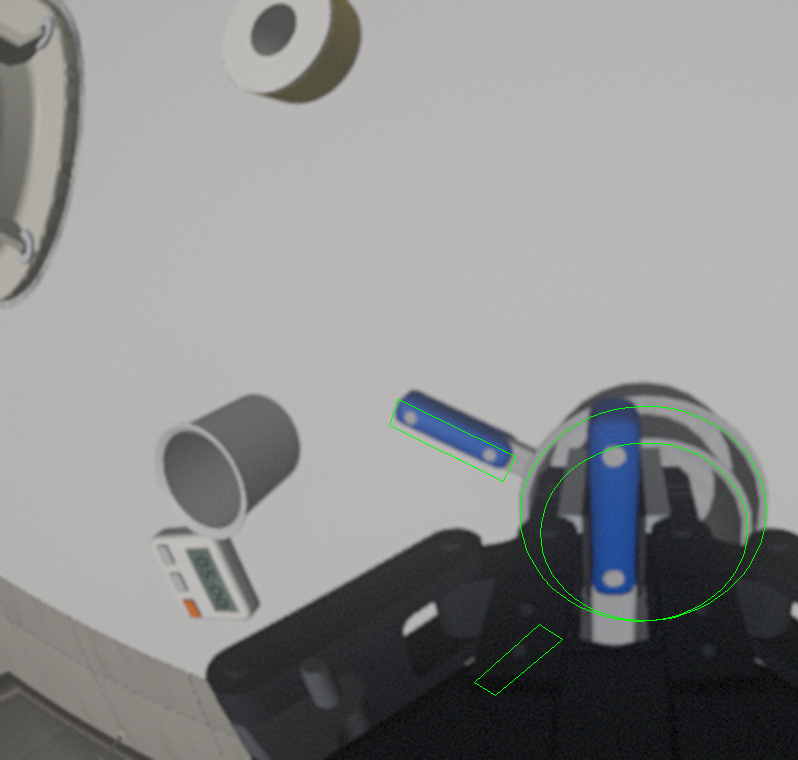

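Joint 6 has run to its -3.05 limit at this yaw and tilted the tool, so I'll back off and put the small handle on the other side, at about -50°. That is 75° from the medium handle and 150° from the large one, and joint 6 has room there.

Emit:
{"method": "play_rows", "body": {
  "commands": [0,0.5,0.8,0.12,0,0.5,0.8,0.14,0,0.3,0.4,0.14,0,0.2,0,0.14,0,0,0,0]
}}

```text
clock: 13.8
tool_pos: [0.4558, -0.1045, 0.2979]
tcp_rot: [[0.78, 0.623, -0.055], [0.625, -0.78, 0.03], [-0.024, -0.058, -0.998]]
contact_force: [-0.2, 0.1, -1.5]
gripper_width: 0.0106
```

```bash
python3 - <<'E'
from h import *
b=held(.0775); s=sense();print(np.round(s["joint_pos"],3),np.round(s["tcp_rot"],3)[2])
E
```

```text
t 13.8 tcp [ 0.4558 -0.1045  0.2979] z [-0.055  0.03  -0.998] grasp [ 0.4473 -0.0998  0.1432] bowl [ 0.4956 -0.1603  0.1387] handle yaw 128.6 F [-0.2  0.1 -1.5] w 0.0106
[ 0.096  0.179 -0.257 -0.038 -1.187 -2.547] [-0.024 -0.058 -0.998]
```

Emit:
{"method": "play_rows", "body": {
  "commands": [0.33,-0.5,0,0.144,0.33,-0.5,0,0.144,0.33,-0.5,0,0.144,0.33,-0.5,0,0.144,0.33,-0.5,0,0.144,0.33,-0.5,0,0.144,0.33,-0.5,0,0.144,0.33,-0.5,0,0.144]
}}

```text
clock: 14.6
tool_pos: [0.4811, -0.1409, 0.2933]
tcp_rot: [[-0.276, 0.96, -0.056], [0.961, 0.273, -0.044], [-0.026, -0.066, -0.997]]
contact_force: [0.4, 0.0, -0.4]
gripper_width: 0.0106
```

```bash
python3 - <<'E'
from h import *
b=held(.0775); s=sense();print(np.round(s["joint_pos"],3),np.round(s["tcp_rot"],3)[2])
E
```

```text
t 14.6 tcp [ 0.4811 -0.1409  0.2933] z [-0.056 -0.044 -0.997] grasp [ 0.4724 -0.1477  0.1387] bowl [ 0.5468 -0.1265  0.1336] handle yaw -164.1 F [ 0.4  0.  -0.4] w 0.0106
[ 0.044  0.24  -0.222  0.045 -1.168 -1.355] [-0.026 -0.066 -0.997]
```

Emit:
{"method": "play_rows", "body": {
  "commands": [0,0,3,0,0,0,3,0,0,0,0,0]
}}

```text
clock: 14.9
tool_pos: [0.4805, -0.1398, 0.3523]
tcp_rot: [[-0.271, 0.96, -0.063], [0.962, 0.269, -0.044], [-0.025, -0.073, -0.997]]
contact_force: [0.6, 0.0, -0.4]
gripper_width: 0.0104
```

Emit:
{"method": "play_rows", "body": {
  "commands": [0,0,-3,0,0,0,-3,0,0,0,0,0]
}}

```text
clock: 15.2
tool_pos: [0.48, -0.1383, 0.2903]
tcp_rot: [[-0.264, 0.963, -0.061], [0.964, 0.261, -0.043], [-0.025, -0.071, -0.997]]
contact_force: [-1.0, -0.8, -1.6]
gripper_width: 0.0106
```

```bash
cat >> h.py <<'E'
def orth(R):
    u,_,v=np.linalg.svd(np.array(R)); return u@v
def small():
    p0=np.array([.4396,.0454,.2044]);R0=orth([[-.211,.977,.024],[.977,.211,.006],[0,.025,-1]])
    g=p0+.155*R0[:,2]; a=np.radians(-167.8)
    o=np.array([g[0]-.0775*np.cos(a),g[1]-.0775*np.sin(a),0]) 
    Rp=np.array([[np.cos(a),-np.sin(a),0],[np.sin(a),np.cos(a),0],[0,0,1]])
    To=R0.T@(o-p0); TR=R0.T@Rp
    s=sense(); p=np.array(s["tool_pos"]);R=orth(s["tcp_rot"])
    O=p+R@To; P=R@TR; rim=O+P[:,2]*.054; low=O[2]-.024*np.hypot(P[2,0],P[2,1])
    print('t',round(s["clock"],2),'tcp',p.round(4),'foot',O.round(4),'rim',rim.round(4),'low',low.round(4),'yaw',np.degrees(np.arctan2(P[1,0],P[0,0])).round(1),'panz',P[:,2].round(3),'F',np.round(s["contact_force"],1),'w',round(s["gripper_width"],4),'j',np.round(s["joint_pos"],2))
    return O,P
E
python3 -c "
from h import *
O,P=small()
s=sense();p=np.array(s['tool_pos'])
a=2.0;Rz=np.array([[np.cos(a),-np.sin(a),0],[np.sin(a),np.cos(a),0],[0,0,1]])
off=Rz@(O-p); print('tcp target',np.array([.4695,-.161])-off[:2], 'delta',np.array([.4695,-.161])-off[:2]-p[:2], (Rz@P)[:,2])"
```

```text
t 15.2 tcp [ 0.48   -0.1383  0.2903] foot [ 0.5407 -0.1273  0.0791] rim [ 0.5453 -0.1246  0.1329] low 0.0768 yaw -164.8 panz [0.085 0.05  0.995] F [-1.  -0.8 -1.6] w 0.0106 j [ 0.05  0.24 -0.23  0.04 -1.16 -1.37]
tcp target [ 0.50480771 -0.21164144] delta [ 0.02480817 -0.07329601] [-0.08091576  0.05660079  0.99511255]
```

Emit:
{"method": "play_rows", "body": {
  "commands": [0.18,-0.5,0.3,0.143,0.18,-0.5,0.3,0.143,0.18,-0.5,0.3,0.143,0.18,-0.5,0.2,0.143,0.18,-0.5,0.1,0.143,0.18,-0.5,0.1,0.143,0.18,-0.5,0.1,0.143]
}}

```text
clock: 15.9
tool_pos: [0.4936, -0.1725, 0.3087]
tcp_rot: [[-0.962, 0.272, 0.006], [0.27, 0.959, -0.081], [-0.028, -0.076, -0.997]]
contact_force: [-0.6, 0.0, -2.2]
gripper_width: 0.0104
```

Emit:
{"method": "play_rows", "body": {
  "commands": [0.18,-0.5,0.1,0.143,0.18,-0.5,0.1,0.143,0.18,-0.5,0.1,0.143,0.18,-0.5,0.1,0.143,0.18,-0.5,0.1,0.143,0.18,-0.5,0.1,0.143,0,0,0,0]
}}

```text
clock: 16.6
tool_pos: [0.5058, -0.2026, 0.3214]
tcp_rot: [[-0.818, -0.571, 0.072], [-0.575, 0.817, -0.048], [-0.031, -0.08, -0.996]]
contact_force: [0.2, 0.3, -0.8]
gripper_width: 0.0101
```

```bash
python3 - <<'E'
from h import *
O,P=small()
sc=grab_frame("scene"); cv2.imwrite("pics/s16.png",cv2.resize(sc[120:260,260:460,::-1],None,fx=4,fy=4,interpolation=cv2.INTER_CUBIC))
im,p,R=wsnap("pics/w16.png")
overlay(im,"pics/o16.png",{'L':(.4695,-.161,160.1),'M':(.4695,-.161,-124.5)},lambda q:wproj(q,p,R),(0,400,100,640),1.4,{'M':.008})
E
```

```text
t 16.6 tcp [ 0.5058 -0.2026  0.3214] foot [ 0.4771 -0.1502  0.1097] rim [ 0.4724 -0.1465  0.1634] low 0.1071 yaw -55.1 panz [-0.086  0.068  0.994] F [ 0.2  0.3 -0.8] w 0.0101 j [-0.08  0.26 -0.13  0.05 -1.11  0.67]
```

View pics/s16.png

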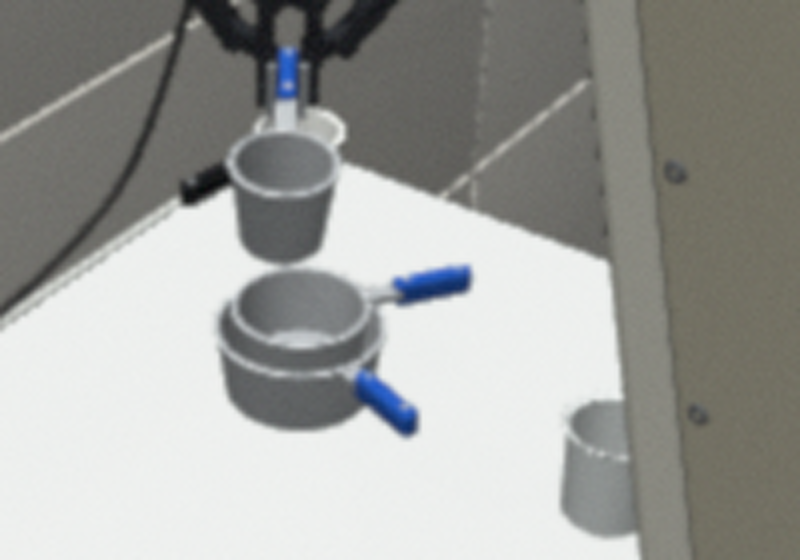

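View pics/o16.png

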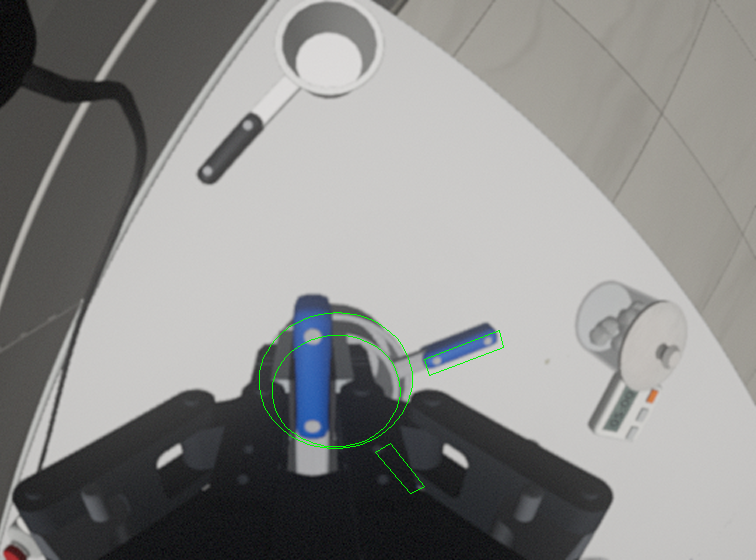

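Emit:
{"method": "play_rows", "body": {
  "commands": [-0.4,-0.6,-1,0,-0.4,-0.5,-1.2,0,0,0,-1,0,0,0,0,0]
}}

```text
clock: 17.1
tool_pos: [0.4963, -0.2129, 0.2865]
tcp_rot: [[-0.826, -0.559, 0.069], [-0.563, 0.825, -0.048], [-0.031, -0.079, -0.996]]
contact_force: [0.6, -0.1, -1.8]
gripper_width: 0.0103
```

```bash
python3 - <<'E'
from h import *
O,P=small()
sc=grab_frame("scene")
o=cv2.resize(sc[:,:,::-1],None,fx=6,fy=6,interpolation=cv2.INTER_CUBIC)
def dr(P,col):
    q=np.int32(proj('scene',P)*6+3); cv2.polylines(o,[q],True,col,1)
t=np.linspace(0,2*np.pi,60); C=np.c_[np.cos(t),np.sin(t),0*t]
dr(C*.03@P.T+O+P[:,2]*.054,(0,255,0)); dr(C*.024@P.T+O,(0,255,0))
dr(C*.04+[.4695,-.161,.058],(0,0,255)); dr(C*.05+[.4695,-.161,.046],(0,0,255))
cv2.imwrite("pics/s17.png",o[900:1380,1780:2440])
E
```

```text
t 17.1 tcp [ 0.4963 -0.2129  0.2865] foot [ 0.468  -0.1599  0.0749] rim [ 0.4635 -0.1562  0.1286] low 0.0723 yaw -55.9 panz [-0.084  0.068  0.994] F [ 0.6 -0.1 -1.8] w 0.0103 j [-0.1   0.27 -0.2   0.05 -1.03  0.67]
```

View pics/s17.png

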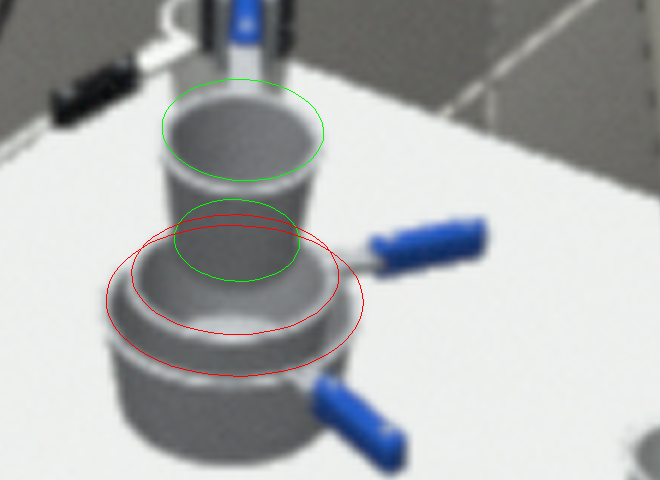

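```bash
python3 - <<'E'
from h import *
sc=grab_frame("scene")
c=sc[145:215,300:390,::-1]
o=cv2.resize(c,None,fx=8,fy=8,interpolation=cv2.INTER_CUBIC)
o=cv2.createCLAHE(4,(4,4)).apply(cv2.cvtColor(o,cv2.COLOR_BGR2GRAY))
cv2.imwrite("pics/s18.png",o)
E
```

```text
(no output)
```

View pics/s18.png

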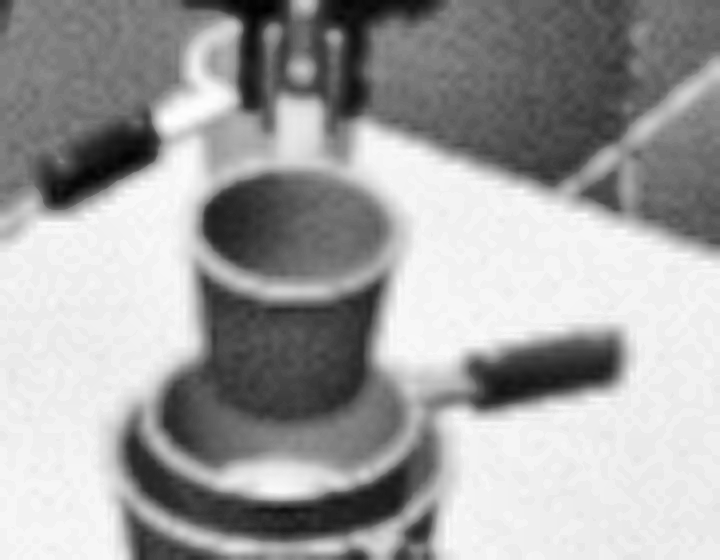

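Emit:
{"method": "play_rows", "body": {
  "commands": [0.1,0,-1,0,0,0,-1,0,0,0,-1,0,0,0,0,0]
}}

```text
clock: 17.6
tool_pos: [0.4986, -0.2126, 0.2563]
tcp_rot: [[-0.826, -0.56, 0.074], [-0.563, 0.825, -0.049], [-0.033, -0.082, -0.996]]
contact_force: [-0.6, -0.2, -0.7]
gripper_width: 0.0108
```

```bash
python3 - <<'E'
from h import *
O,P=small()
sc=grab_frame("scene")
cv2.imwrite("pics/s19.png",cv2.resize(sc[145:225,300:400,::-1],None,fx=7,fy=7,interpolation=cv2.INTER_CUBIC))
E
```

```text
t 17.6 tcp [ 0.4986 -0.2126  0.2563] foot [ 0.4712 -0.1599  0.0445] rim [ 0.4664 -0.1561  0.0981] low 0.0418 yaw -55.9 panz [-0.088  0.069  0.994] F [-0.6 -0.2 -0.7] w 0.0108 j [-0.1   0.3  -0.24  0.05 -0.95  0.67]
```

View pics/s19.png

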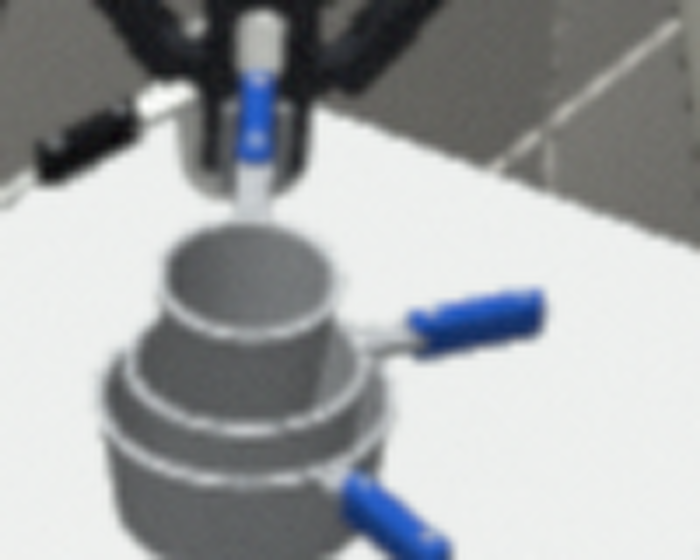

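Emit:
{"method": "play_rows", "body": {
  "commands": [-0.1,0,-0.9,0,0,0,-0.9,0,0,0,0,0]
}}

```text
clock: 17.95
tool_pos: [0.4981, -0.2128, 0.238]
tcp_rot: [[-0.825, -0.56, 0.076], [-0.564, 0.824, -0.05], [-0.035, -0.084, -0.996]]
contact_force: [-0.2, 0.3, -1.2]
gripper_width: 0.0102
```

```bash
python3 - <<'E'
from h import *
O,P=small()
sc=grab_frame("scene")
cv2.imwrite("pics/s20.png",cv2.resize(sc[145:225,300:400,::-1],None,fx=7,fy=7,interpolation=cv2.INTER_CUBIC))
E
```

```text
t 17.95 tcp [ 0.4981 -0.2128  0.238 ] foot [ 0.471  -0.1602  0.0261] rim [ 0.4662 -0.1564  0.0798] low 0.0234 yaw -55.9 panz [-0.09   0.07   0.993] F [-0.2  0.3 -1.2] w 0.0102 j [-0.1   0.32 -0.27  0.05 -0.9   0.67]
```

View pics/s20.png

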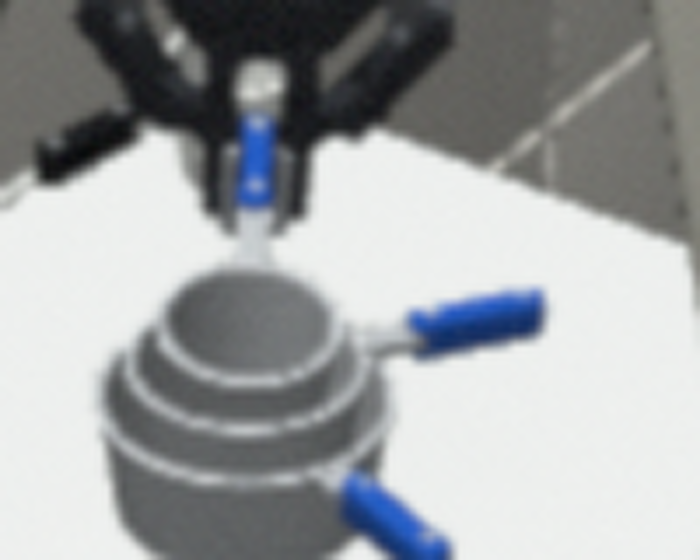

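Emit:
{"method": "play_rows", "body": {
  "commands": [0,0,-0.5,0,0,0,0,0],
  "grip_force": 30
}}

```text
clock: 18.2
tool_pos: [0.4985, -0.2129, 0.2336]
tcp_rot: [[-0.825, -0.56, 0.077], [-0.564, 0.824, -0.05], [-0.035, -0.085, -0.996]]
contact_force: [-0.1, -0.2, -0.8]
gripper_width: 0.0105
```

Emit:
{"method": "play_rows", "body": {
  "commands": [0,0,-0.2,0,0,0,0,0]
}}

```text
clock: 18.4
tool_pos: [0.4986, -0.213, 0.2317]
tcp_rot: [[-0.825, -0.56, 0.078], [-0.564, 0.824, -0.05], [-0.036, -0.085, -0.996]]
contact_force: [0.1, 0.2, -1.7]
gripper_width: 0.0106
```

Emit:
{"method": "play_rows", "body": {
  "commands": [0,0,-0.2,0,0,0,0,0]
}}

```text
clock: 18.6
tool_pos: [0.4991, -0.2131, 0.2305]
tcp_rot: [[-0.825, -0.56, 0.079], [-0.564, 0.824, -0.051], [-0.037, -0.087, -0.996]]
contact_force: [-0.7, 1.2, 0.1]
gripper_width: 0.0106
```

Emit:
{"method": "play_rows", "body": {
  "commands": [0,0,-0.2,0,0,0,0,0],
  "grip_force": 20
}}

```text
clock: 18.8
tool_pos: [0.4993, -0.2133, 0.2297]
tcp_rot: [[-0.824, -0.56, 0.081], [-0.565, 0.824, -0.052], [-0.037, -0.089, -0.995]]
contact_force: [-2.0, 0.9, 4.2]
gripper_width: 0.0104
```

Emit:
{"method": "play_rows", "body": {
  "commands": [0,0,-0.2,0,0,0,0,0]
}}

```text
clock: 19.0
tool_pos: [0.4995, -0.2134, 0.2292]
tcp_rot: [[-0.824, -0.561, 0.082], [-0.565, 0.823, -0.053], [-0.038, -0.09, -0.995]]
contact_force: [-2.6, 1.7, 5.8]
gripper_width: 0.0105
```

```bash
python3 - <<'E'
from h import *
O,P=small()
sc=grab_frame("scene")
cv2.imwrite("pics/s21.png",cv2.resize(sc[145:225,300:400,::-1],None,fx=7,fy=7,interpolation=cv2.INTER_CUBIC))
E
```

```text
t 19.0 tcp [ 0.4995 -0.2134  0.2292] foot [ 0.4736 -0.1616  0.017 ] rim [ 0.4684 -0.1576  0.0706] low 0.0141 yaw -55.8 panz [-0.096  0.073  0.993] F [-2.6  1.7  5.8] w 0.0105 j [-0.1   0.33 -0.28  0.06 -0.87  0.66]
```

View pics/s21.png

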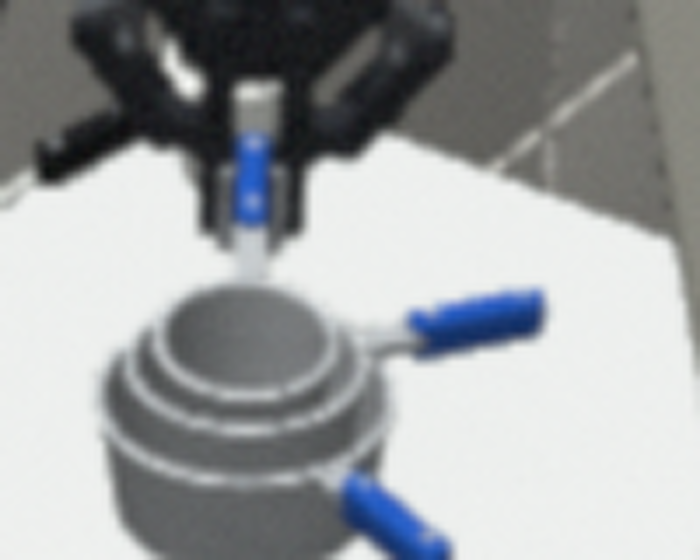

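Emit:
{"method": "play_rows", "body": {
  "commands": [0,0,0,0,0,0,0,0,0,0,0,0],
  "claw": 0.7
}}

```text
clock: 19.35
tool_pos: [0.4995, -0.2133, 0.229]
tcp_rot: [[-0.824, -0.56, 0.083], [-0.565, 0.823, -0.053], [-0.039, -0.09, -0.995]]
contact_force: [0.0, -1.0, 0.1]
gripper_width: 0.0257
```

```bash
python3 - <<'E'
from h import *
held(.0775)
sc=grab_frame("scene")
cv2.imwrite("pics/s22.png",cv2.resize(sc[145:225,300:400,::-1],None,fx=7,fy=7,interpolation=cv2.INTER_CUBIC))
E
```

```text
t 19.35 tcp [ 0.4995 -0.2133  0.229 ] z [ 0.083 -0.053 -0.995] grasp [ 0.5123 -0.2214  0.0748] bowl [ 0.4689 -0.1576  0.0678] handle yaw -55.8 F [ 0.  -1.   0.1] w 0.0257
```

View pics/s22.png

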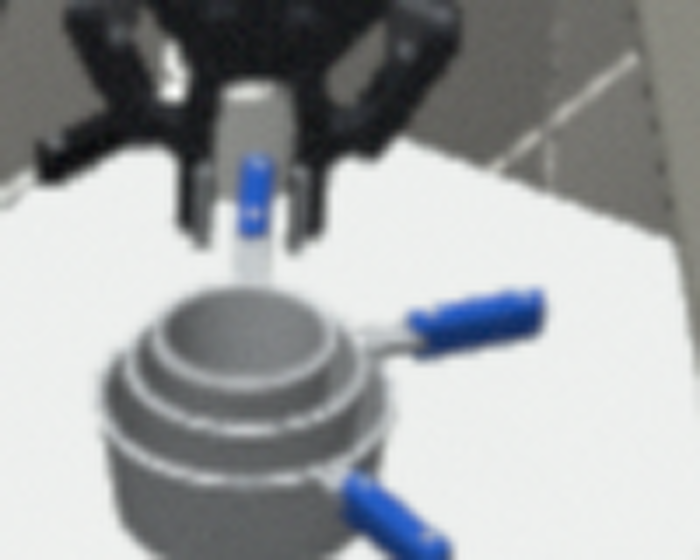

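The handle has dropped level. Withdrawing straight up, then out of the top camera's view.

Emit:
{"method": "play_rows", "body": {
  "commands": [0,0,1,0,0,0,2,0,0,0,3,0,0,0,4,0,0,0,4,0,0,0,2,0]
}}

```text
clock: 20.0
tool_pos: [0.497, -0.2131, 0.394]
tcp_rot: [[-0.825, -0.561, 0.075], [-0.565, 0.824, -0.052], [-0.033, -0.085, -0.996]]
contact_force: [-0.1, 0.5, -0.4]
gripper_width: 0.0257
```

Emit:
{"method": "play_rows", "body": {
  "commands": [-2,4,0,0,-2,4,0,0,-2,4,0,0,-2,4,0,0,-2,4,0,0,-2,4,0,0,0,0,0,0]
}}

```text
clock: 20.7
tool_pos: [0.3719, 0.0324, 0.4034]
tcp_rot: [[-0.825, -0.557, 0.091], [-0.563, 0.825, -0.05], [-0.047, -0.093, -0.995]]
contact_force: [1.1, -0.6, 1.1]
gripper_width: 0.0255
```

```bash
python3 - <<'E'
from h import *
held(.0775)
sc=grab_frame("scene"); tp=grab_frame("top")
cv2.imwrite("pics/s23.png",cv2.resize(sc[135:225,290:420,::-1],None,fx=6,fy=6,interpolation=cv2.INTER_CUBIC))
cv2.imwrite("pics/t23.png",cv2.resize(tp[130:260,230:430,::-1],None,fx=4,fy=4,interpolation=cv2.INTER_CUBIC))
E
```

```text
t 20.7 tcp [0.3719 0.0324 0.4034] z [ 0.091 -0.05  -0.995] grasp [0.3861 0.0246 0.2493] bowl [0.3429 0.0885 0.2421] handle yaw -56.0 F [ 1.1 -0.6  1.1] w 0.0255
```

View pics/s23.png

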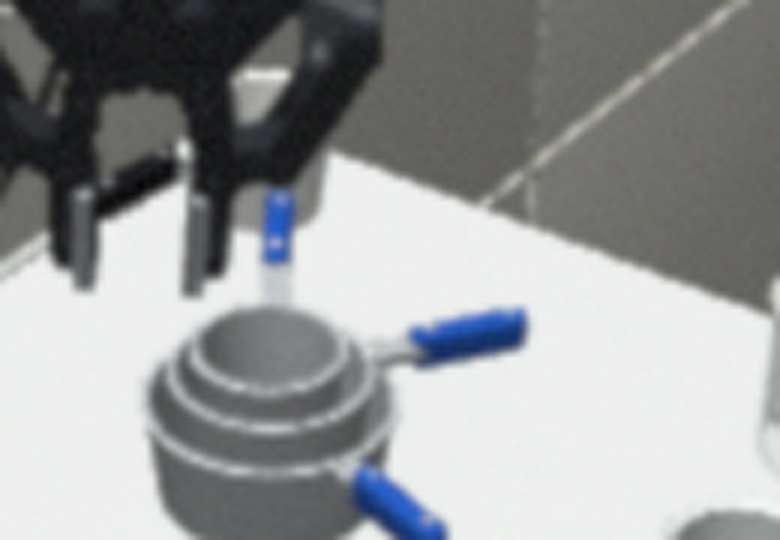

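View pics/t23.png

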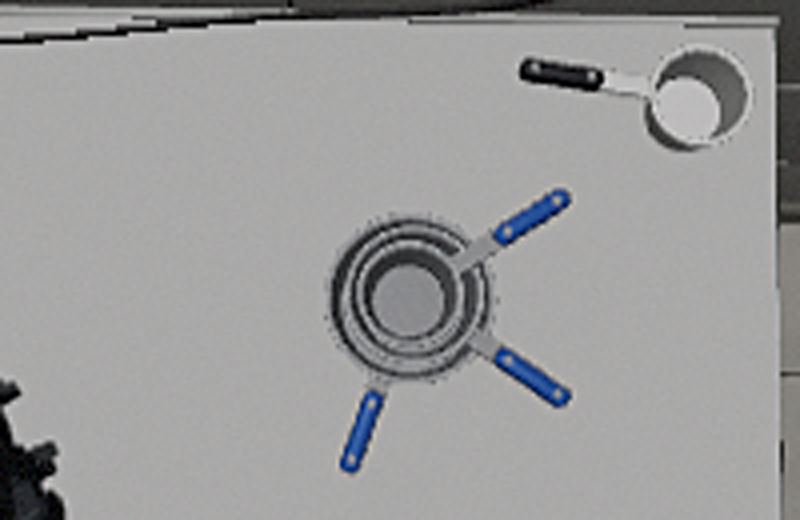

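```bash
python3 - <<'E'
from h import *
tp=grab_frame("top"); t0=cv2.imread("pics/top0.png")[:,:,::-1].copy()
for n,im in (("before",t0),("after",tp)):
  for ce,st,p in blobs(blue(im)):
    if 130<ce[1]<290 and ce[0]>220: print(n,ce.round(1),unproj('top',ce,.05).round(4))
# white pan black handle / L handle angles
c=unproj('top',(230+410/4,130+297/4),.05); print('stack c',c)
for ce,st,p in blobs(blue(tp)):
    if 130<ce[1]<290 and ce[0]>220:
        b=unproj('top',ce,.05); d=b-c; pc=cv2.PCACompute2(p.astype(np.float32),None)
        print(np.linalg.norm(d).round(3),np.degrees(np.arctan2(d[1],d[0])).round(1))
d=cv2.absdiff(t0,tp).max(2)[135:180,350:425]; print('white diff',(d>50).sum(),d.max())
sc=grab_frame("scene")
overlay(sc,"pics/s24.png",{'L':(.4705,-.1618,160.1),'M':(.4705,-.1618,-124.5),'S':(.4705,-.1618,-56)},lambda q:proj('scene',q)+[-.5,1.7],(135,225,290,420),6,{'M':.008,'S':.016})
E
```

```text
before [244.6 215.4] [0.4388 0.0414 0.05  ]
before [402.2 232.4] [ 0.4057 -0.3262  0.05  ]
before [319.9 237.6] [ 0.3904 -0.1357  0.05  ]
after [362.5 184. ] [ 0.5178 -0.2339  0.05  ]
after [362.4 224.1] [ 0.4234 -0.234   0.05  ]
after [319.8 237.6] [ 0.3903 -0.1356  0.05  ]
stack c [ 0.46858032 -0.16393511  0.05      ]
0.086 -54.9
0.083 -122.8
0.083 160.1
white diff 11 145
```

View pics/s24.png

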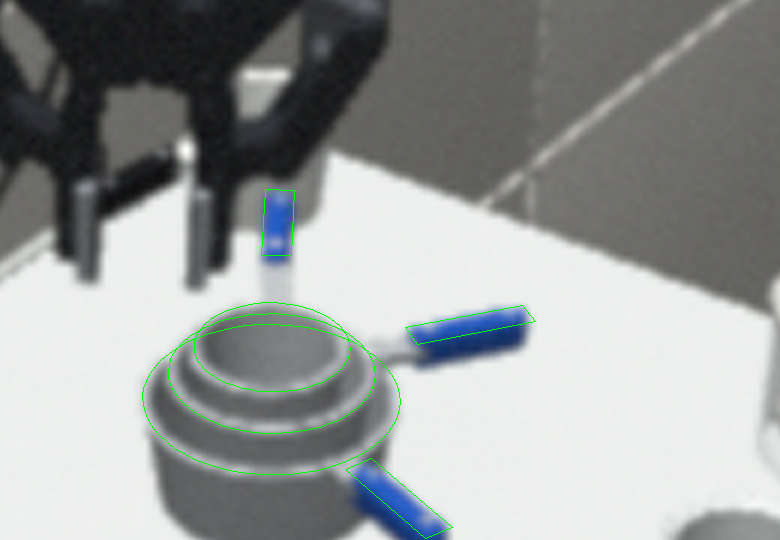

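```bash
python3 -c "
from rig import *
print(finish_job(), sense()['clock'])"
```

```text
the job is handed in; nothing more can be done
the job is handed in; nothing more can be done
```

The three blue-handled pans are nested, and I handed the job in at about 21 s of the 48 s allowed, with the arm clear of everything. The medium pan went into the large one first, then the small pan into the medium.

**Last checks, from the top and scene pictures:**
- **Nesting:** The rims are concentric, and the scene view matches the model of all three pans fully down, after I shifted the model about 2 pixels for that camera's offset.
- **Handles:** They point to about 160° (large), -123° (medium) and -55° (small), so the closest pair is about 68° apart.
- **Large pan:** Its handle blob shows at the same place as before, to within 0.1 pixel.
- **White pan:** Its area of the top picture looks unchanged. I compared only the part around the pan and its handle. Eleven pixels there differ; I put them down to the small pan's handle, which now reaches into that area, but did not check each one.

**What did not go to plan:**
- **Joint limit:** I first tried placing the small handle at about 97°. Joint 6 read -3.05 there, which is its limit, and that tilted the tool by about 3–5° for the rest of the job. I backed off and used the other side instead.
- **Small pan release:** It touched down tilted by about 6–7°, with about 6 N on the wrist. It dropped level when I let go.
- **Camera agreement:** The cameras disagreed with each other by up to several millimetres, so I lined up the small pan by comparing pan positions within one camera's picture.

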